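# Snap the popper's cover back on

### The job

The air popper's cover lies beside it on the pine top. Tilt the cover nose-down, hook its front lip into the slot under the bridge of the popper's collar until you feel it come fully home, then pivot it down until its rear edge snaps under the catch and it lies flat; work gently, do not force the plastic, and leave the other things on the shelf where they stand.

Things in the scene. Friction and masses are not known exactly. Their poses are not given: they have to be found in the camera images.
- popper: Red air popper, fixed; round housing 194 mm wide at the top. Origin: centre of its underside; x to its rear (catch), -x is its front (slot), z up. On top a red 158 x 104 mm collar with a flat seat, nominally at z = 160 mm. The collar with slot, walls and catch sits stiffly anywhere up to 6 mm ahead or back (x) and 4 mm up or down of nominal; this shift is not reported: feel for floor and slot end.
- seat (a point): Nominal middle of the collar's seat, on the popper's axis, 160 mm above its origin; axes as the popper's. The snapped-in cover's origin lies here, off by the collar's shift plus 0 to 2 mm to the rear, axes parallel. Side rims 6 mm high, 90 mm apart inside; opening 54 x 60 mm. The cover must never be pressed on the popper with more than 25 N.
- slot_nominal (a point): Nominal mouth of the front slot, at floor level: popper frame (-54.5, 0, 160) mm; does not follow the collar's shift. The slot opens to +x under a bridge: 47 mm wide (y), 7 mm high, end stop 10 mm in (x = -64.5 mm); bridge top 12 mm above the seat, bridge 17.5 mm long in x. Its floor is level with the seat, which is flat for 36 mm before the mouth.
- rear_nominal (a point): Nominal nose of the catch, projected on the seat: popper frame (49, 0, 160) mm; does not follow the collar's shift. The 26 mm wide sprung catch has a bevelled face: nose 6.5 mm above the seat, top 15 mm. Rear walls beside it are 16 mm high, inner face at x = 53.7 mm: a cover not fully home lands on them. Pressing down 4 to 9 N near the cover's rear edge snaps it under.
- cover: Loose red cover, about 90 g, lying flat. Plate 104 (x) x 78 (y) x 5 mm; front lip 44 mm wide, 4 mm thick, level with the underside, out to x = -64 mm; on top in the middle a knob 20 (x) x 40 (y) mm, up to 35 mm. Origin: centre of the underside; x to the rear edge (+52 mm), z up. With the lip on the slot floor, 12 to 15 degrees of tilt (rear up) clears the walls and lets the lip go fully in.
- lip (a point): Middle of the cover's front lip's rounded end: cover frame (-64, 0, 2) mm.
- tail (a point): Middle of the cover's rear lower edge: cover frame (52, 0, 0) mm.
- catch (a joint): Sprung rocking catch at the rear of the collar, rad: 0 when sprung in over the seat, grows to 0.3 as it is pushed back by the cover; springs back by itself.
- scoop: Stainless measuring scoop with a flat handle, 54 mm across, 32 mm high; bystander. Origin under the cup.
- bowl_a: Green melamine bowl, 124 mm across, 55 mm high; bystander. Origin under its centre.
- bowl_b: Second green melamine bowl, same size; bystander. Origin under its centre.
- jar: Closed glass jar with a twist cap, 76 mm across, 120 mm high; bystander. Origin under its centre.
- shaker: White ceramic shaker, 48 mm across, 85 mm high; bystander. Origin under its centre.
- tin: Plain closed aluminium tin, 80 mm across, 110 mm high; bystander. Origin under its centre.
Mind the look-alikes: they are no part of the job. Several things look just like the cover: the one meant starts farthest to the robot's right. Of the things that look like the popper, take the one that is farthest to the robot's left at the start.

How it is judged (in metres and radians):
On the way:
1. the cover's lip is at the slot, on the collar, with the cover still tilted rear edge up (x of lip in the frame of popper between -0.076 and -0.053 m and z of lip in the frame of popper between 0.153 and 0.169 m and angle between the z axis of cover and the z axis of popper, either way round above 0.06 rad and z of tail in the frame of popper above 0.162 m), for 0.1 s.
At the end, for the whole second after the job is handed in: The cover lies flat on the collar's seat (within 0.04 rad, and within the collar's possible heights), right way up, lip in the slot (origin within 10 mm along and 5 mm across the popper's axis, turned under 0.08 rad), the catch sprung back over its rear edge (under 0.06 rad), at rest and let go (z of lip in the frame of popper between 0.155 and 0.1685 m and z of tail in the frame of popper between 0.153 and 0.1665 m and angle between the z axis of cover and the z axis of popper, either way round below 0.04 rad and angle between the x axis of cover and the x axis of popper, either way round below 0.08 rad and angle between cover's own z axis and vertical below 0.1 rad and x of cover in the frame of popper between -0.01 and 0.01 m and y of cover in the frame of popper between -0.005 and 0.005 m and value of joint catch below 0.06 rad and linear speed of cover below 0.02 m/s); the robot touches nothing.
It fails at once if the cover is forced: pressed on the popper with more than 25 N (contact force between cover and popper above 25 N).
It fails at once if a bystander is moved more than 30 mm (distance of any of scoop, bowl_a, bowl_b, jar, shaker, tin from where it was at the start of the episode above 0.03 m).
It also fails if it takes over 72 s, if anything falls off the work surface, if the arm or the gripper's body presses on something with over 40 N, if the wrist force passes 120 N, or if a joint passes its speed limit or range.

### The arm

A 6-joint arm with a two-finger parallel gripper is mounted at the origin on the work surface. World frame = base frame: x ahead of the robot, y to its left, z up, the work surface at z = 0. Lengths are in mm, angles in degrees, forces in N, time in s.
With the tool pointing down it reaches from about 250 to 800 mm from the base axis. Payload 3.9 kg.
Tool frame: the origin (TCP) lies on the centre line of the jaws, within the pads' length; the fingertips stand 17 mm ahead of it and the grasp point (between the pads) lies 2 mm behind it (env.tips_ahead is the z of the fingertips in the tool frame, in mm); z points along the fingers, x is the direction in which the jaws open and shut, and the axes are right-handed (so a half turn about z gives the same grasp; the last joint's range is limited). The gripper opens to 85 mm and grips with 20 to 120 N. Pads are 22 mm wide; open, the fingers measure 114 mm over their backs; the gripper's body (76 mm by 85 mm) begins 54 mm behind the grasp point. The pads swing forward as they close: fully open they stand 13 mm farther back than shut.
Start: joints at [63.255, 14.897, -7.913, 67.191, 0, 90], TCP at [236.26, 468.824, 218.804] pointing down, gripper open.
Joint ranges: [-159.42, 159.42], [-47.68, 98.78], [-73.54, 78.23], [-108.79, 121.32], [-90, 84.71], [-180, 180]. Speed limits (degrees/s): [147.25, 147.25, 180, 180, 180, 180].

### API

Orientations are given as a 3x3 rotation matrix whose columns are the frame's x, y, z axes.
In Python, from station import env, read_camera, order, silhouettes gives the robot as it stands. The module is installed in compiled form; this text tells all that it offers.
- The arm moves only by the tool move_arm, never from a script. Its argument "series" is a list of rows, each a list of 5 numbers: the opening, from 0 (shut) to 1 (fully open), then the shift along the tool's x, y, z in cm, then the turn about the tool's z in degrees. A call has 1 to 20 rows; each row is the pose to reach, as a shift and turn from the pose measured when the call began, along the tool's axes at that moment; what a row does not reach only later rows make up. A row lasts 1/12 s, in which the tool goes at most 41.7 mm and 7.16 degrees, less where a joint would pass 70% of its speed; a pose out of reach is approached as far as the arm can. A call with a gripper value outside its range is refused whole. The fingers move at their own pace and stop on an object; "force" is the grip in N (left out, the last holds). Time passes only in rows, so rows that repeat a pose let the fingers close. It gives the time, the measured TCP pose, the force and the opening at its end, in the units of the state.
- env.observe(): the state, without advancing time (a new reading comes with each control period).
- read_camera(name): name is "side" or "top" or "wrist"; returns a dict with "pixels" (480x640x3 uint8, blue, green, red), "fov_y" (degrees; the focal length in pixels is half the picture's height over the tangent of half this angle, whatever the lens; pixels are square), "cx", "cy" (the principal point, pixels), "distortion" ([k1, k2, p1, p2, k3] as OpenCV has them; the pictures are not rectified), "xyz" and "rotation" of the camera in the world; the wrist camera has in their place "mount" (4x4, takes a point from camera to tool coordinates, whose origin is the TCP and whose axes are the tool frame's). Camera axes: x right, y down, z forward; pixel columns grow to the right and rows downward; lengths in mm; the calibration is good to about 2 mm. A picture is of the moment at which its call begins: read the wrist's pose just before it. There is no depth.
- order.sign_off(): hands the job in, once; it reports no verdict.
Trained networks look in the newest picture that a camera, given by its name, has taken for a name from the list of things; names that differ only in an ending like _2 or _b are one class to them, and where a whole thing is asked for, a point or a joint stands for the part that bears it (a point fixed in the world has none). Each returns a list of dicts, best first, with "score" (0 to 1); they miss things now and then, are a little off and sometimes report something else, mostly with a low value. They report only what shows in the picture. A call takes as long as a camera call. They do not tell look-alikes from the thing itself.
- silhouettes(name, camera): "pixels" (480x640 bool, what is visible of it) and "extent" ([left, top, right, bottom] in pixels, round what is visible of it).
The state is a dict: "clock": time; "qpos": joint angles; "joint_velocities": joint speeds; "joint_torque": joint torques, N m; "eef_pos": TCP position; "tcp_rot": TCP orientation; "wrist_force": force on the tool from outside, world axes, zero at the start; "ft_torque": the same for the moment, N m; "gripper_width": opening from 0.0 (shut) to 1.0 (fully open).
Only numpy, scipy, OpenCV 4.12 (cv2) and the standard library are available. Lean on these libraries where they do the work, as an engineer would, in place of code of your own. Each camera call takes 0.05 s, during which the arm holds its last target.

## Working session

There is one attempt and no reset: what is moved stays moved. The work goes in short steps, Python scripts to look and compute and a tool call to move; the robot and the scene stay as the last step left them, time stands still between calls to the robot, and variables do not carry over. Pictures are saved under pics/ and viewed, and the job is handed in when it is done.

Besides the shell and the picture viewer there is one more tool, called after ">>>" by a JSON object that holds its "api" and its "payload", one argument or row to a line. move_arm: Moves the arm, as the interface text tells. Its arguments: {"type":"object","properties":{"series":{"type":"array"},"force":{"type":"number"}},"required":["series"]}

```bash
mkdir -p pics; cat > h.py <<'E'
import numpy as np, cv2
from station import env, read_camera, order, silhouettes
def save(c,fn): 
    cv2.imwrite('pics/'+fn,c['pixels'])
def K(c):
    f=240/np.tan(np.radians(c['fov_y'])/2); return np.array([[f,0,c['cx']],[0,f,c['cy']],[0,0,1]])
def pose(c,st=None):
    if 'mount' in c:
        M=np.array(c['mount']); R=np.array(st['tcp_rot']); return R@M[:3,:3], R@M[:3,3]+np.array(st['eef_pos'])
    return np.array(c['rotation']).reshape(3,3),np.array(c['xyz'])
def px2z(c,uv,z,st=None):
    uv=np.array(uv,float).reshape(-1,1,2)
    n=cv2.undistortPoints(uv,K(c),np.array(c['distortion'],float)).reshape(-1,2)
    R,t=pose(c,st); d=np.c_[n,np.ones(len(n))]@R.T
    s=(z-t[2])/d[:,2]; return t+d*s[:,None]
def proj(c,P,st=None):
    R,t=pose(c,st); P=np.array(P,float).reshape(-1,3)
    r=cv2.Rodrigues(R.T)[0]
    return cv2.projectPoints(P,r,-R.T@t,K(c),np.array(c['distortion'],float))[0].reshape(-1,2)
E
python3 - <<'E'
from h import *
st=env.observe(); print(st)
for n in ['top','side','wrist']:
    c=read_camera(n); save(c,n+'0.png'); print(n,{k:v for k,v in c.items() if k!='pixels'})
    for w in ['cover','popper']:
        for s in silhouettes(w,n): print(n,w,round(s['score'],2),s['extent'],s['pixels'].sum())
E
```

```text
{'clock': 0.0, 'qpos': array([ 6.32542121e+01,  1.49367303e+01, -7.98604676e+00,  6.71907338e+01,
       -1.02198371e-03,  8.99982965e+01]), 'joint_velocities': array([ 0.06613912, -0.01739641,  0.15691691, -0.08186724, -0.0803694 ,
       -0.04114149]), 'joint_torque': array([ 1.76207621e-03, -4.05677819e+01,  2.53926069e+01,  1.89194345e-02,
       -1.80933216e-04, -1.39130768e-05]), 'eef_pos': array([235.95205658, 468.19274193, 217.95390887]), 'tcp_rot': array([[ 4.50005358e-01,  8.93025426e-01, -8.75647961e-04],
       [ 8.93023658e-01, -4.50006209e-01, -1.77720637e-03],
       [-1.98113749e-03,  1.77780418e-05, -9.99998037e-01]]), 'wrist_force': array([-0.30704784,  0.08403422, -0.60820514]), 'ft_torque': array([ 0.00202822, -0.03916181,  0.07846456]), 'gripper_width': 0.9979216251160477}
top {'fov_y': 43.272103107753516, 'cx': 325.01790853511494, 'cy': 254.5029492257426, 'distortion': array([-0.10910523,  0.        ,  0.        ,  0.        ,  0.        ]), 'xyz': array([ 198.77014359,  -20.91291921, 1669.06937241]), 'rotation': array([[ 0.02723945, -0.97971387,  0.19854153],
 
[... 846 characters left out ...]
[271.5, 181.0, 348.7, 266.5] 5257
side popper 0.69 [253.5, 178.5, 287.6, 212.9] 585
side popper 0.58 [211.8, 296.6, 312.0, 415.4] 10025
wrist {'fov_y': 67.57208159111734, 'cx': 315.1959662506796, 'cy': 245.87801908266823, 'distortion': array([0.0091775, 0.       , 0.       , 0.       , 0.       ]), 'mount': array([[ 9.99998802e-01,  1.16720054e-03,  1.01701271e-03,
         2.12776902e-01],
       [-1.39120356e-03,  9.65714446e-01,  2.59602916e-01,
        -6.68822721e+01],
       [-6.79135204e-04, -2.59604020e-01,  9.65714912e-01,
        -1.55099771e+02],
       [ 0.00000000e+00,  0.00000000e+00,  0.00000000e+00,
         1.00000000e+00]])}
wrist cover 0.73 [83.1, 278.0, 175.6, 361.5] 3672
```

View pics/top0.png

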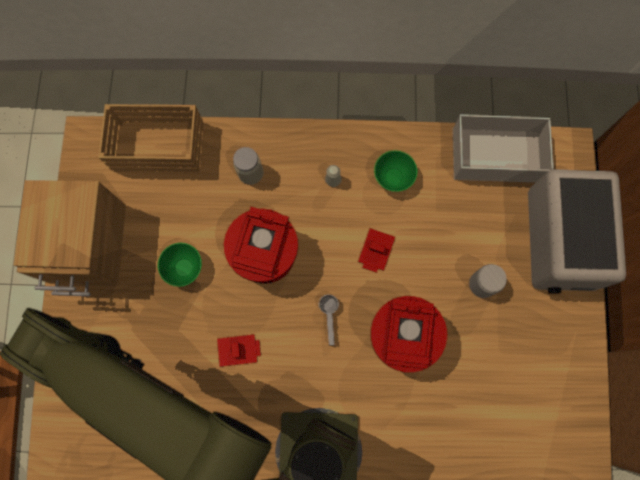

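View pics/side0.png

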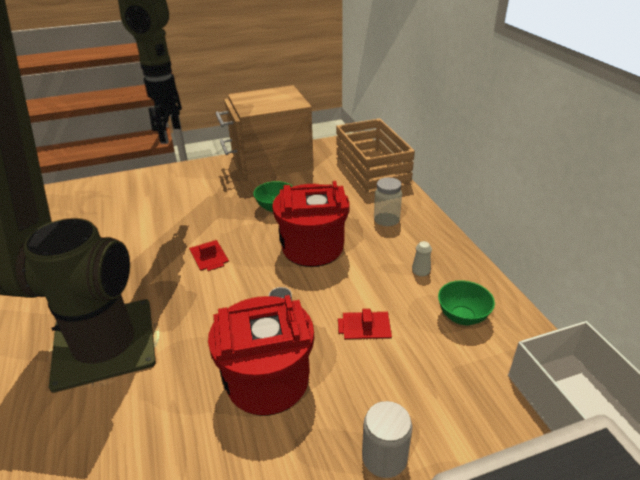

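View pics/wrist0.png

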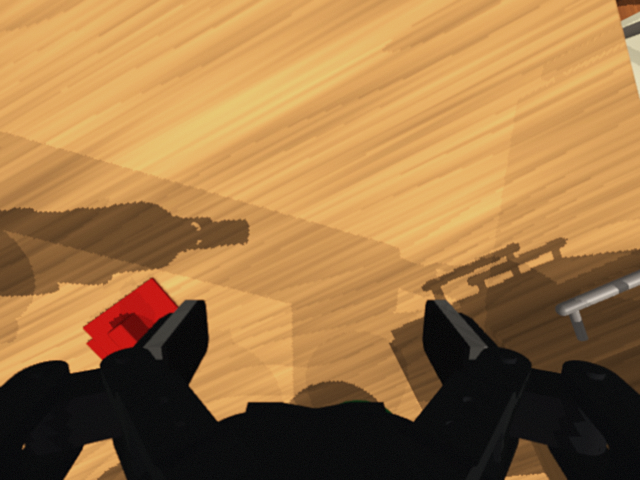

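```bash
python3 - <<'E'
from h import *
print(env.tips_ahead)
a=cv2.imread('pics/top0.png'); b=cv2.imread('pics/side0.png')
A=cv2.resize(a[195:385,205:455],None,fx=3.2,fy=3.2,interpolation=cv2.INTER_CUBIC); cv2.imwrite('pics/c_top.png',A[:600])
B=cv2.resize(b[170:350,180:400],None,fx=3.3,fy=3.3,interpolation=cv2.INTER_CUBIC); cv2.imwrite('pics/c_side.png',B)
E
```

```text
17.0
```

View pics/c_top.png

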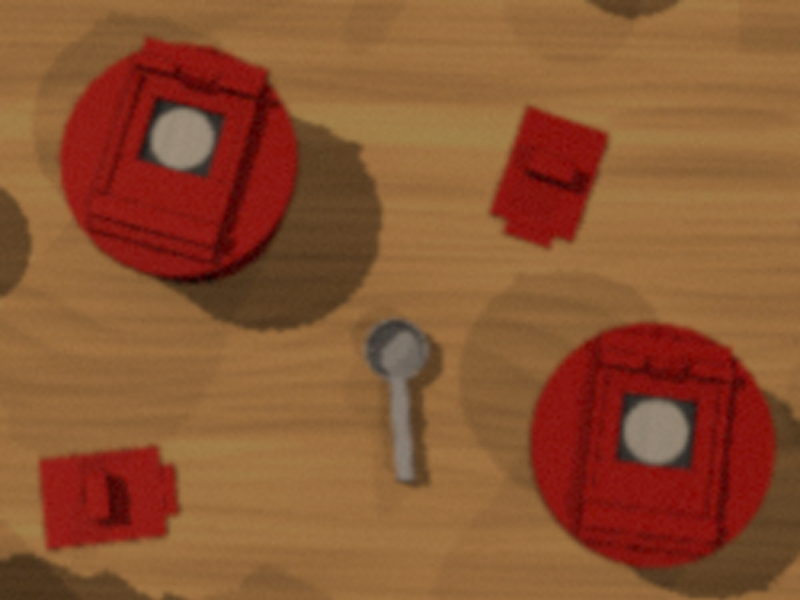

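View pics/c_side.png

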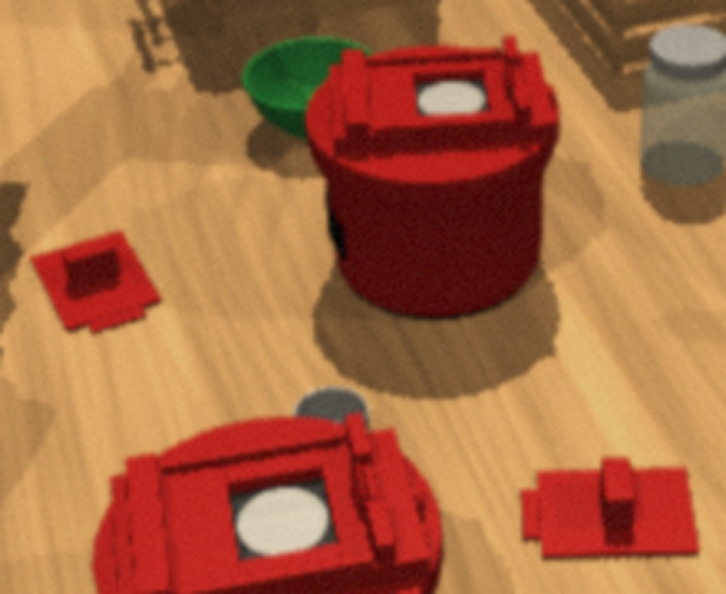

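```bash
python3 - <<'E'
from h import *
c=read_camera('top')
# crop->full
f=lambda p:[(p[0]/3.2+205),(p[1]/3.2+195)]
cov=[f(p) for p in [(531,107),(608,133),(572,242),(492,214)]]
print('cover corners z5',px2z(c,cov,5).round(1))
P=px2z(c,cov,5); print(P.mean(0), np.degrees(np.arctan2(*( (P[0]+P[1]-P[2]-P[3])[1::-1]))))
m=[s for s in silhouettes('popper','top') if s['extent'][0]<300][0]['pixels'].astype(np.uint8)
cn=max(cv2.findContours(m,0,1)[0],key=cv2.contourArea)
print(cv2.fitEllipse(cn))
q=[f(p) for p in [(95,210),(90,232),(212,260),(268,70),(148,40),(138,70),(155,100),(225,115),(210,178),(138,160)]]
print(px2z(c,q,160).round(1)); print(px2z(c,q,172).round(1))
for n in ['bowl_a','jar','scoop','shaker','tin']:
    for s in silhouettes(n,'top'):
        if s['score']>.4: e=s['extent'];print(n,s['score'],px2z(c,[[(e[0]+e[2])/2,(e[1]+e[3])/2]],30).round())
E
```

```text
cover corners z5 [[ 614.6 -131.     5. ]
 [ 592.8 -199.4    5. ]
 [ 494.3 -168.3    5. ]
 [ 517.3  -98.1    5. ]]
[ 554.73392546 -149.19504813    5.        ] -18.113312371382683
((260.99346923828125, 245.18006896972656), (72.89408874511719, 75.10225677490234), 153.90066528320312)
[[482.5 224.9 160. ]
 [464.7 227.9 160. ]
 [444.8 129.7 160. ]
 [601.1  91.5 160. ]
 [623.8 189.9 160. ]
 [598.5 196.7 160. ]
 [573.9 181.6 160. ]
 [562.9 124.6 160. ]
 [510.9 134.3 160. ]
 [524.1 192.7 160. ]]
[[480.3 223.  172. ]
 [462.5 225.9 172. ]
 [442.8 128.5 172. ]
 [597.9  90.6 172. ]
 [620.4 188.2 172. ]
 [595.3 194.9 172. ]
 [570.9 180.  172. ]
 [560.  123.4 172. ]
 [508.5 133.  172. ]
 [521.6 191.  172. ]]
bowl_a 0.84 [[488. 394.  30.]]
bowl_a 0.8 [[ 775. -192.   30.]]
jar 0.59 [[792. 223.  30.]]
scoop 0.61 [[354. -22.  30.]]
shaker 0.76 [[753. -19.  30.]]
tin 0.6 [[353. -20.  30.]]
```

Top picture: the look-alike covers lie at (377,250) and (239,350), and the one at (377,250) is farthest to the robot's right, so it is the cover. The poppers stand at (261,245) and (409,334), and the one at (261,245) is farthest left, so it is the popper. In the crop its catch points away from the robot and its bridge points towards it. Next I'll look at it with the wrist camera.

>>> {"api": "move_arm", "payload": {
  "series": [
    [1,-2,4,-4,-2],
    [1,-3.5,8,-8,-4],
    [1,-5,12,-10.2,-6],
    [1,-6.5,16,-10.2,-8],
    [1,-8,20,-10.2,-10],
    [1,-9.5,24,-10.2,-12],
    [1,-11,28,-10.2,-14],
    [1,-12.5,32,-10.2,-14],
    [1,-14,35,-10.2,-14],
    [1,-15,37.2,-10.2,-14],
    [1,-15,37.2,-10.2,-14],
    [1,-15,37.2,-10.2,-14]
  ]
}}

```text
clock: 1.8
eef_pos: [503.3, 164.4, 320.4]
tcp_rot: [[0.226, 0.974, 0.001], [0.974, -0.226, -0.001], [-0.001, 0.001, -1.0]]
wrist_force: [0.3, -0.1, -0.2]
gripper_width: 1.002
```

```bash
python3 - <<'E'
from h import *
st=env.observe(); c=read_camera('wrist'); save(c,'w1.png')
import pickle; pickle.dump((st,c),open('w1.pkl','wb'))
print(st['clock'],st['eef_pos'],st['tcp_rot'],st['wrist_force'])
for s in silhouettes('popper','wrist'): print(s['score'],s['extent'])
E
```

```text
1.8 [503.29367712 164.38158097 320.37048364] [[ 2.25961609e-01  9.74136011e-01  6.19662246e-04]
 [ 9.74135841e-01 -2.25960926e-01 -1.01166382e-03]
 [-8.45478701e-04  8.32232388e-04 -9.99999296e-01]] [ 0.27254089 -0.1153561  -0.18260149]
0.92 [0.4, 63.0, 44.3, 187.9]
0.62 [219.7, 144.5, 421.5, 343.8]
```

View pics/w1.png

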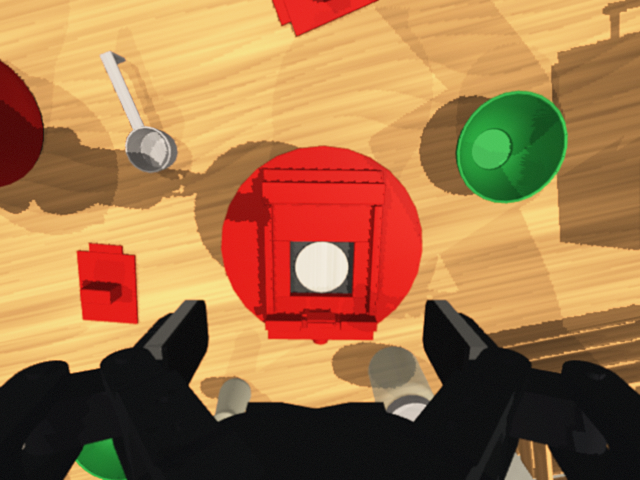

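The popper sits centrally at about (322,245) in the wrist picture, with the bridge at the top (row 180, robot side) and the catch at the bottom (row 318). I'll enlarge it for measuring.

```bash
python3 - <<'E'
from h import *
a=cv2.imread('pics/w1.png')
cv2.imwrite('pics/w1c.png',cv2.resize(a[140:350,215:430],None,fx=2.8,fy=2.8,interpolation=cv2.INTER_CUBIC))
E
```

```text
(no output)
```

View pics/w1c.png

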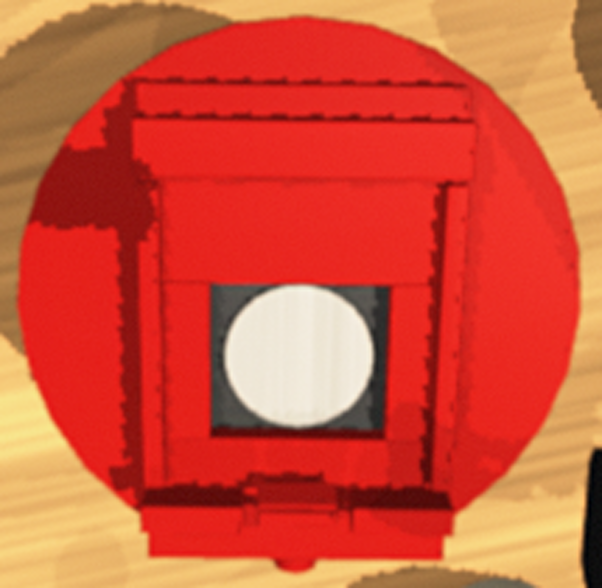

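```bash
python3 - <<'E'
from h import *
import pickle
st,c=pickle.load(open('w1.pkl','rb'))
f=lambda L:[((p[0]+.5)/2.8+215-.5,(p[1]+.5)/2.8+140-.5) for p in L]
op=px2z(c,f([(211,284),(390,286),(387,436),(211,434)]),160,st)
br=px2z(c,f([(134,118),(474,123),(472,182),(137,178)]),172,st)
ri=px2z(c,f([(158,200),(445,200),(432,490),(163,490)]),166,st)
print('op',op.round(1),op.mean(0));print('br',br.round(1));print('rims',ri.round(1))
yaw=lambda v:np.degrees(np.arctan2(v[1],v[0]))
print('yaws y-dir-90', yaw(op[1]-op[0])-90,yaw(op[2]-op[3])-90,yaw(br[1]-br[0])-90,yaw(br[2]-br[3])-90,'xdir',yaw(op[3]-op[0]),yaw(op[2]-op[1]))
print('tool x ang-90',yaw(st['tcp_rot'][:,0])-90)
print(np.linalg.norm(op[1]-op[0]),np.linalg.norm(op[3]-op[0]),np.linalg.norm(br[1]-br[0]),np.linalg.norm(br[2]-br[3]),np.linalg.norm(br[0]-br[3]))
R,t=pose(c,st);print('cam',t)
a=c['pixels'].astype(int)
E
```

```text
op [[511.7 139.7 160. ]
 [525.4 196.1 160. ]
 [576.5 184.8 160. ]
 [562.4 127.1 160. ]] [543.9804724  161.92209511 160.        ]
br [[454.1 131.3 172. ]
 [478.4 229.9 172. ]
 [495.7 226.2 172. ]
 [471.7 127.4 172. ]]
rims [[480.4 131.  166. ]
 [500.5 217.9 166. ]
 [596.4 195.6 166. ]
 [576.1 107.4 166. ]]
yaws y-dir-90 -13.637992760075647 -13.672362406314662 -13.81541196357719 -13.667634530016514 xdir -14.022371738816918 -12.482808130215432
tool x ang-90 -13.059435417818548
58.03518092078239 52.275840314042206 101.52697069361196 101.59499469724764 17.96308569790533
cam [438.24830022 180.13789561 475.41541462]
```

```bash
python3 - <<'E'
from h import *
import pickle
from scipy.optimize import least_squares
st,c=pickle.load(open('w1.pkl','rb'))
f=lambda L:np.array([((p[0]+.5)/2.8+215-.5,(p[1]+.5)/2.8+140-.5) for p in L])
px=f([(211,284),(390,286),(387,436),(211,434),(134,118),(474,123),(472,182),(137,178)])
M=np.array([(-18.5,-30,0),(-18.5,30,0),(35.5,30,0),(35.5,-30,0),(-72,-52,12),(-72,52,12),(-54.5,52,12),(-54.5,-52,12)],float)
def W(p,M):
    a=p[3];R=np.array([[np.cos(a),-np.sin(a),0],[np.sin(a),np.cos(a),0],[0,0,1]]);return M@R.T+[p[0],p[1],p[2]]
g=lambda p:(proj(c,W(p,M),st)-px).ravel()
r=least_squares(g,[540,160,160,-.24]);print(r.x,np.degrees(r.x[3]));print(r.fun.reshape(-1,2).round(1))
for z in (156,160,164):
    r2=least_squares(lambda q:g([q[0],q[1],z,q[2]]),[540,160,-.24]);print(z,r2.x,np.degrees(r2.x[2]),r2.cost,r.cost)
# housing circle: red mask contour
im=c['pixels'].astype(int); m=((im[:,:,2]>90)&(im[:,:,1]<80)&(im[:,:,0]<80)).astype(np.uint8)
m[:, :210]=0;m[:,430:]=0;m[350:]=0;m[:130]=0
cn=max(cv2.findContours(m,0,1)[0],key=cv2.contourArea).reshape(-1,2).astype(float)
cn=cn[(cn[:,1]<310)]
for z in (140,146,150,154):
    P=px2z(c,cn,z,st)[:,:2]
    q=least_squares(lambda q:np.hypot(P[:,0]-q[0],P[:,1]-q[1])-q[2],[540,160,97],loss='soft_l1').x; print('circle z',z,q)
E
```

```text
[ 5.37409898e+02  1.63660881e+02  1.54031710e+02 -2.38019534e-01] -13.637514720375636
[[-0.3 -0.7]
 [ 0.7 -0.7]
 [-0.5  0. ]
 [ 0.1  0.1]
 [-0.   0.9]
 [ 0.5  0.5]
 [-0.  -0.1]
 [-0.5 -0.1]]
156 [ 5.37008918e+02  1.63711316e+02 -2.38016800e-01] -13.637358096150344 2.3838540077940755 1.7255764384454126
160 [ 5.36195590e+02  1.63813450e+02 -2.38011282e-01] -13.637041917673796 7.935961638041757 1.7255764384454126
164 [ 5.35384406e+02  1.63915081e+02 -2.38005828e-01] -13.636729469297038 19.508102539643982 1.7255764384454126
circle z 140 [531.11981179 164.50694839  96.50449748]
circle z 146 [529.45844973 164.78676401  94.77814654]
circle z 150 [528.35087575 164.97330433  93.62724713]
circle z 154 [527.24330237 165.15984187  92.47634869]
```

>>> {"api": "move_arm", "payload": {
  "series": [
    [1,-3,0.8,0,0],
    [1,-6.5,1.8,0,1],
    [1,-10,2.8,0,2],
    [1,-13.5,3.8,1,3],
    [1,-17,4.8,3,4],
    [1,-20.5,5.8,5,5],
    [1,-24,6.8,7,5],
    [1,-27,7.6,9,5],
    [1,-29,8.1,9,5],
    [1,-29,8.1,9,5],
    [1,-29,8.1,9,5]
  ]
}}

```text
clock: 2.82
eef_pos: [515.2, -132.9, 230.4]
tcp_rot: [[0.307, 0.952, -0.001], [0.952, -0.307, 0.001], [0.001, -0.002, -1.0]]
wrist_force: [0.2, 0.2, 0.2]
gripper_width: 1.0
```

```bash
python3 - <<'E'
from h import *
st=env.observe(); c=read_camera('wrist'); save(c,'w2.png')
import pickle; pickle.dump((st,c),open('w2.pkl','wb'))
print(st['clock'],st['eef_pos'],st['tcp_rot'],st['wrist_force'])
for s in silhouettes('cover','wrist'): print(s['score'],s['extent'])
a=c['pixels'];cv2.imwrite('pics/w2c.png',cv2.resize(a[140:340,200:440],None,fx=3,fy=3,interpolation=cv2.INTER_CUBIC))
E
```

```text
2.8167 [ 515.17629067 -132.87122758  230.35901698] [[ 3.06538868e-01  9.51857271e-01 -1.28749961e-03]
 [ 9.51857622e-01 -3.06537006e-01  1.46018604e-03]
 [ 9.95222427e-04 -1.67312009e-03 -9.99998105e-01]] [0.15036275 0.15726266 0.16271005]
0.8 [274.7, 190.2, 351.8, 295.5]
```

View pics/w2.png

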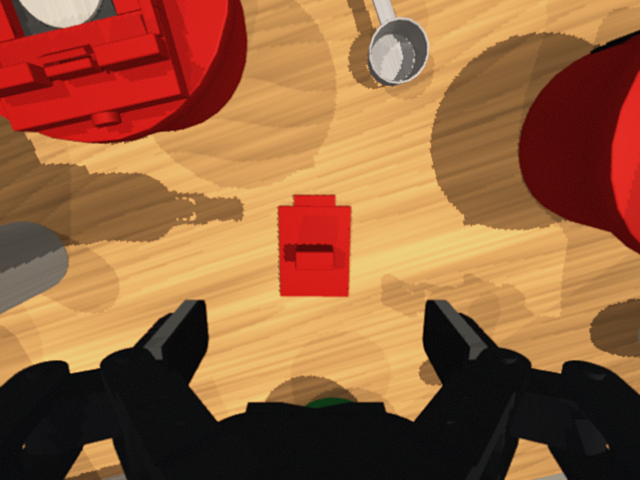

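View pics/w2c.png

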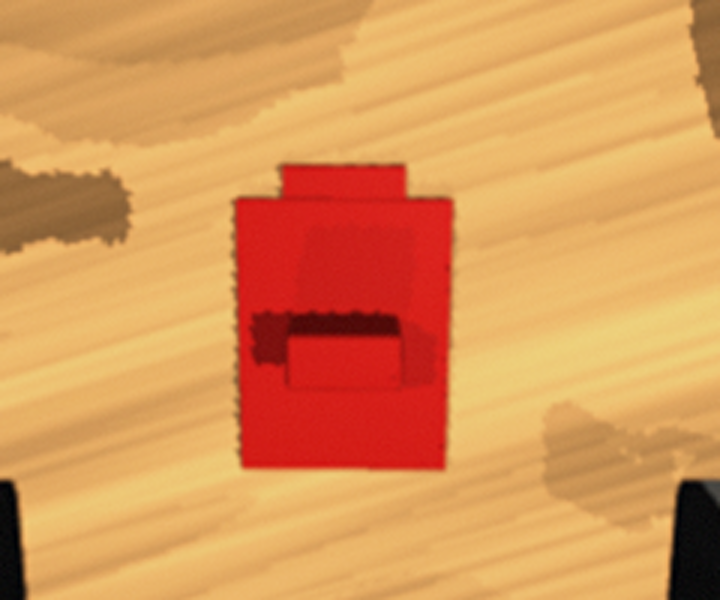

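The cover lies at about (315,250) in the wrist picture, with its lip towards the robot (row 198) and a plain rectangular knob.

```bash
python3 - <<'E'
from h import *
import pickle
from scipy.optimize import least_squares
st,c=pickle.load(open('w2.pkl','rb'))
px=np.array([((p[0]+.5)/3+200-.5,(p[1]+.5)/3+140-.5) for p in [(281,164),(406,164),(236,199),(453,199),(445,468),(242,467),(288,336),(400,335),(402,388),(289,388)]])
M=np.array([(-64,-22,4),(-64,22,4),(-52,-39,5),(-52,39,5),(52,39,5),(52,-39,5),(-10,-20,35),(-10,20,35),(10,20,35),(10,-20,35)],float)
def W(p):
    a=p[3];R=np.array([[np.cos(a),-np.sin(a),0],[np.sin(a),np.cos(a),0],[0,0,1]]);return M@R.T+[p[0],p[1],p[2]]
g=lambda p:(proj(c,W(p),st)-px).ravel()
r=least_squares(g,[554,-149,0,-.3]);print(r.x,np.degrees(r.x[3]));print(r.fun.reshape(-1,2).round(1))
r2=least_squares(lambda q:g([q[0],q[1],0,q[2]]),[554,-149,-.3]);print(r2.x,np.degrees(r2.x[2]),r2.fun.reshape(-1,2).round(1).tolist())
R=st['tcp_rot'];d=np.array([r2.x[0],r2.x[1],0])-st['eef_pos'];print('tool delta',R.T@d, 'tool yaw',np.degrees(np.arctan2(R[1,1],R[0,1])))
E
```

```text
[ 5.56889714e+02 -1.46111655e+02 -5.00891197e+00 -3.10505314e-01] -17.790644008850855
[[ 0.6  0.3]
 [-0.1  0.3]
 [-0.  -0.1]
 [-0.2 -0.1]
 [ 0.2 -0.2]
 [ 0.3  0.2]
 [-0.7 -0.8]
 [ 0.8 -0.4]
 [-0.1  0.3]
 [-0.7  0.3]]
[ 5.55688525e+02 -1.45723067e+02 -3.10502598e-01] -17.790488371543482 [[0.3, -0.3], [0.2, -0.3], [-0.5, -0.5], [0.3, -0.5], [0.6, 0.5], [-0.1, 0.9], [-1.0, -0.6], [1.1, -0.3], [0.2, 0.7], [-1.0, 0.7]]
tool delta [-4.38056943e-02  4.28868477e+01  2.30287655e+02] tool yaw -17.85068361262183
```

>>> {"api": "move_arm", "payload": {
  "series": [
    [1,0,1.5,3,0],
    [1,0,3,6.5,0],
    [1,0,4.3,10,0],
    [1,0,4.3,13.5,0],
    [1,0,4.3,16.5,0],
    [1,0,4.3,18.5,0],
    [1,0,4.3,19.5,0],
    [1,0,4.3,19.9,0],
    [1,0,4.3,19.9,0],
    [1,0,4.3,19.9,0]
  ],
  "force": 30
}}

```text
clock: 3.75
eef_pos: [558.1, -144.5, 33.6]
tcp_rot: [[0.304, 0.953, 0.003], [0.953, -0.304, 0.0], [0.001, 0.002, -1.0]]
wrist_force: [1.0, -0.2, -0.1]
gripper_width: 1.003
```

>>> {"api": "move_arm", "payload": {
  "series": [
    [0.6,0,0,0,0],
    [0.4,0,0,0,0],
    [0.2,0,0,0,0],
    [0,0,0,0,0],
    [0,0,0,0,0],
    [0,0,0,0,0],
    [0,0,0,0,0],
    [0,0,0,0,0]
  ],
  "force": 30
}}

```text
clock: 4.42
eef_pos: [558.0, -144.6, 33.5]
tcp_rot: [[0.304, 0.953, 0.003], [0.953, -0.304, 0.0], [0.001, 0.002, -1.0]]
wrist_force: [-0.0, 0.3, -0.0]
gripper_width: 0.001
```

```bash
python3 - <<'E'
from h import *
st=env.observe(); c=read_camera('wrist'); save(c,'w3.png')
import pickle; pickle.dump((st,c),open('w3.pkl','wb'))
print(st['clock'],st['eef_pos'],st['wrist_force'],st['gripper_width'])
E
```

```text
4.4167 [ 558.0130118  -144.56724728   33.54376546] [-0.02495789  0.27143402 -0.02541651] 0.0011908734734990996
```

View pics/w3.png

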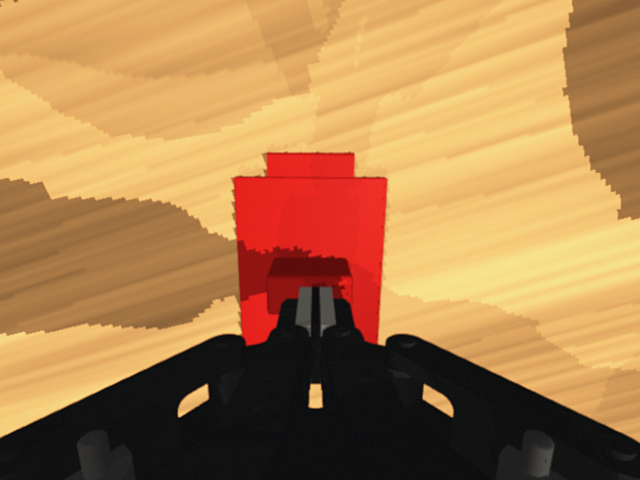

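The gripper shut fully and missed the knob. Next I'll measure where the cover is relative to the tool.

```bash
python3 - <<'E'
from h import *
import pickle
from scipy.optimize import least_squares
st,c=pickle.load(open('w3.pkl','rb'))
a=c['pixels'];cv2.imwrite('pics/w3c.png',cv2.resize(a[145:350,215:415],None,fx=2.9,fy=2.9,interpolation=cv2.INTER_CUBIC))
px=np.array([(266,153),(354,153),(232,178),(387,178)],float)
M=np.array([(-64,-22,4),(-64,22,4),(-52,-39,5),(-52,39,5)],float)
def W(p,M):
    a=p[3];R=np.array([[np.cos(a),-np.sin(a),0],[np.sin(a),np.cos(a),0],[0,0,1]]);return M@R.T+[p[0],p[1],p[2]]
g=lambda p:(proj(c,W(p,M),st)-px).ravel()
r=least_squares(g,[554,-149,0,-.3]);print(r.x,np.degrees(r.x[3]));print(r.fun.reshape(-1,2).round(1))
r2=least_squares(lambda q:g([q[0],q[1],0,q[2]]),[554,-149,-.3]);print(r2.x,r2.fun.round(1))
for q in (r.x,[*r2.x[:2],0,r2.x[2]]):
  print(proj(c,W(q,np.array([(-10,-20,35),(-10,20,35),(10,20,35),(10,-20,35),(-10,-20,5),(-10,20,5)],float)),st).round())
T=np.array(st['eef_pos']);R=st['tcp_rot']
for z in (-20,0,17): print('tool axis pt',z,proj(c,T+R[:,2]*z,st))
E
```

```text
[ 5.56504147e+02 -1.46286259e+02  2.45609281e-02 -3.08027662e-01] -17.648685025589877
[[-0.5  0.1]
 [-0.   0.2]
 [ 0.3 -0.3]
 [ 0.2 -0.1]]
[ 5.56504892e+02 -1.46286861e+02 -3.08028130e-01] [-0.5  0.1 -0.1  0.2  0.3 -0.3  0.2 -0.1]
[[265. 277.]
 [353. 277.]
 [352. 317.]
 [267. 317.]
 [273. 258.]
 [347. 258.]]
[[265. 277.]
 [353. 277.]
 [352. 317.]
 [267. 317.]
 [273. 258.]
 [347. 258.]]
tool axis pt -20 [[313.73431095 317.37025556]]
tool axis pt 0 [[313.87467564 297.94864455]]
tool axis pt 17 [[313.97069514 284.65882639]]
```

View pics/w3c.png

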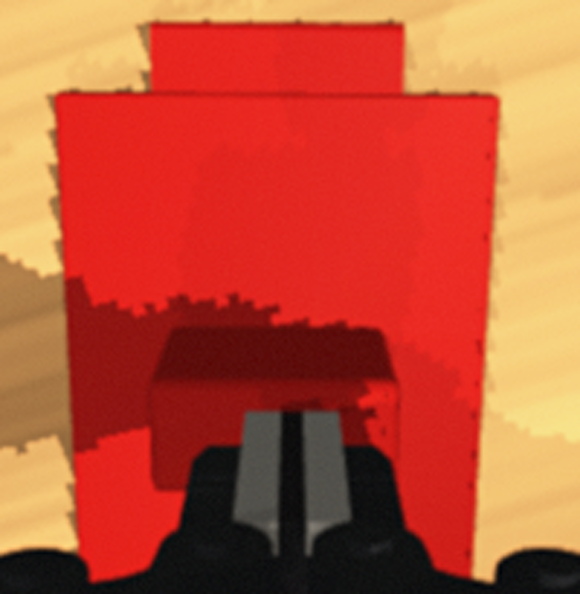

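```bash
python3 - <<'E'
from h import *
st=env.observe(); c=read_camera('side'); 
T=np.array(st['eef_pos']);print(proj(c,[T,T+[0,0,-17],T+[0,0,13],[556.5,-146.3,0],[556.5,-146.3,35]]).round(1))
a=c['pixels'];cv2.imwrite('pics/s3c.png',cv2.resize(a[220:360,290:450],None,fx=4,fy=4,interpolation=cv2.INTER_CUBIC))
E
```

```text
[[367.1 314.2]
 [366.8 319.6]
 [367.3 309.9]
 [366.3 325.6]
 [366.8 314.4]]
```

View pics/s3c.png

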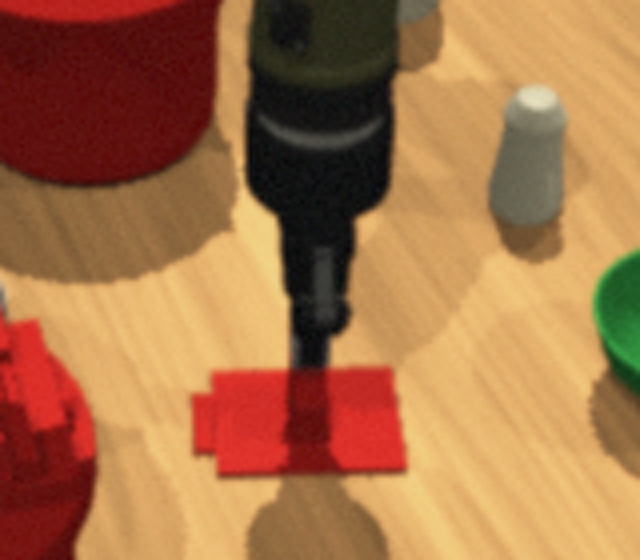

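>>> {"api": "move_arm", "payload": {
  "series": [
    [0.3,0,-0.15,0,0],
    [0.6,0,-0.15,0,0],
    [0.8,0,-0.15,0,0],
    [0.8,0,-0.15,0,0],
    [0.8,0,-0.15,0.5,0],
    [0.8,0,-0.15,1.0,0],
    [0.8,0,-0.15,1.5,0],
    [0.8,0,-0.15,1.5,0]
  ]
}}

```text
clock: 5.18
eef_pos: [555.5, -143.8, 17.0]
tcp_rot: [[0.304, 0.953, 0.0], [0.953, -0.304, 0.001], [0.001, -0.0, -1.0]]
wrist_force: [-0.4, 0.9, 0.2]
gripper_width: 0.8
```

```bash
python3 - <<'E'
from h import *
st=env.observe(); c=read_camera('wrist'); save(c,'w4.png'); c2=read_camera('side')
print(st['clock'],st['eef_pos'],st['wrist_force'],st['gripper_width'])
a=c2['pixels'];cv2.imwrite('pics/s4c.png',cv2.resize(a[220:360,290:450],None,fx=4,fy=4,interpolation=cv2.INTER_CUBIC))
E
```

```text
5.1833 [ 555.46711236 -143.7979327    17.0282241 ] [-0.39596573  0.91520606  0.20172841] 0.7995037289958415
```

View pics/w4.png

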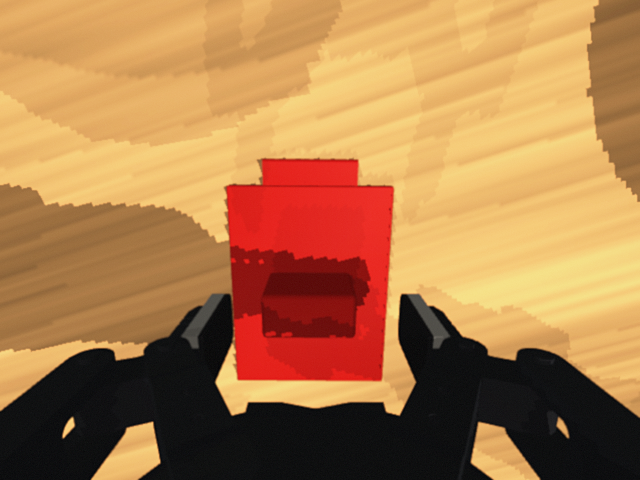

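View pics/s4c.png

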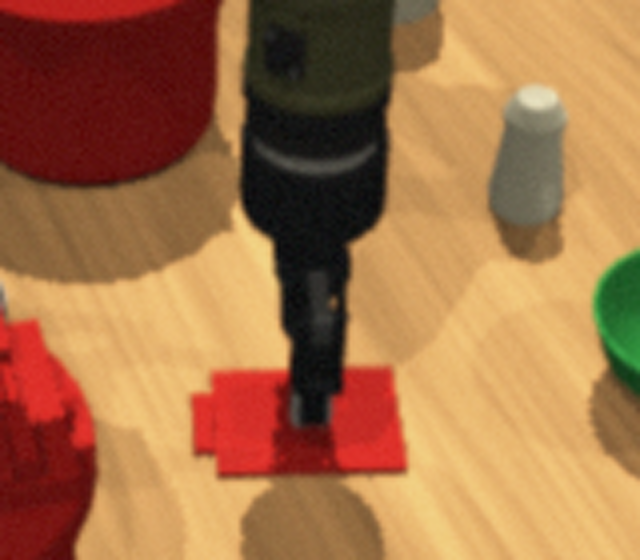

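>>> {"api": "move_arm", "payload": {
  "series": [
    [0.6,0.1,0.1,0.5,0],
    [0.6,0.1,0.1,1.0,0],
    [0.6,0.1,0.1,1.4,0],
    [0.6,0.1,0.1,1.4,0],
    [0.6,0.1,0.1,1.4,0]
  ]
}}

```text
clock: 5.7
eef_pos: [556.9, -143.2, 3.4]
tcp_rot: [[0.304, 0.953, 0.0], [0.953, -0.304, 0.001], [0.001, -0.0, -1.0]]
wrist_force: [0.2, -0.4, -0.3]
gripper_width: 0.599
```

```bash
cat > look.py <<'E'
from h import *
import sys,pickle
n=sys.argv[1]
st=env.observe(); c=read_camera('wrist'); save(c,'w%s.png'%n); c2=read_camera('side')
pickle.dump((st,c),open('w%s.pkl'%n,'wb'))
print(st['clock'],st['eef_pos'].round(1),st['wrist_force'].round(1),st['gripper_width'])
x,y=map(int,proj(c2,st['eef_pos'])[0]); y-=10
a=c2['pixels'][max(0,y-65):y+65,max(0,x-75):x+75]
A=cv2.resize(a,None,fx=3.3,fy=3.3,interpolation=cv2.INTER_CUBIC)
B=cv2.resize(c['pixels'],(480,360))
o=np.zeros((max(A.shape[0],360),A.shape[1]+480,3),np.uint8); o[:A.shape[0],:A.shape[1]]=A;o[:360,A.shape[1]:]=B
o=cv2.resize(o,(800,int(o.shape[0]*800/o.shape[1])));cv2.imwrite('pics/l%s.png'%n,o)
E
python3 look.py 5
```

```text
5.7 [ 556.9 -143.2    3.4] [ 0.2 -0.4 -0.3] 0.598725247738775
```

View pics/l5.png

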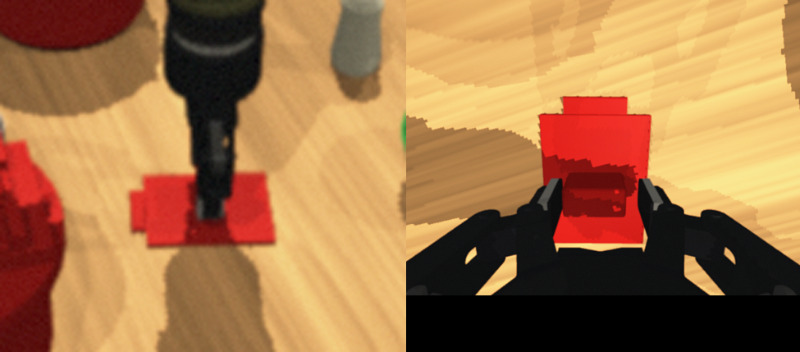

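>>> {"api": "move_arm", "payload": {
  "series": [
    [0.6,-0.3,0.05,0.3,0],
    [0.6,-0.3,0.05,0.7,0],
    [0.6,-0.3,0.05,0.7,0],
    [0.3,-0.3,0.05,0.7,0],
    [0,-0.3,0.05,0.7,0],
    [0,-0.3,0.05,0.7,0],
    [0,-0.3,0.05,0.7,0],
    [0,-0.3,0.05,0.7,0]
  ],
  "force": 30
}}

```text
clock: 6.47
eef_pos: [556.9, -146.2, -3.2]
tcp_rot: [[0.304, 0.953, 0.001], [0.953, -0.304, 0.001], [0.001, 0.001, -1.0]]
wrist_force: [0.2, -0.2, -0.2]
gripper_width: 0.461
```

```bash
python3 look.py 6
```

```text
6.4667 [ 556.9 -146.2   -3.2] [ 0.2 -0.2 -0.2] 0.461401395175283
```

View pics/l6.png

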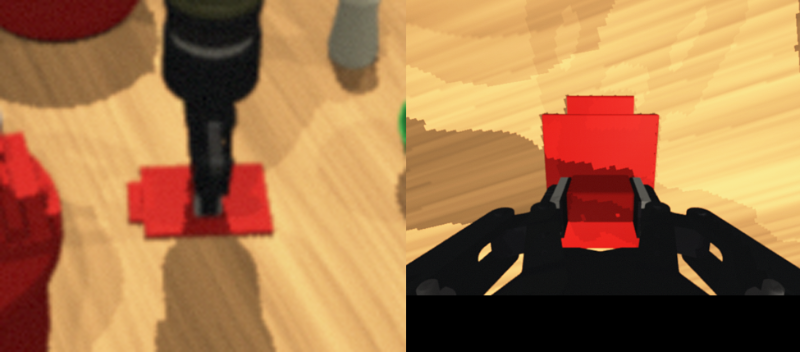

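>>> {"api": "move_arm", "payload": {
  "series": [
    [0,0,0,-1,0],
    [0,0,0,-3,0],
    [0,0,0,-6,0],
    [0,0,0,-9.5,0],
    [0,1,-1,-13,0],
    [0,3,-3,-16.5,0],
    [0,6,-5,-19.5,0],
    [0,9,-7.5,-21.5,-1],
    [0,12,-10,-21.5,-2],
    [0,15,-12.5,-21.5,-3],
    [0,18,-15,-21.5,-4.1],
    [0,21,-17.5,-21.5,-4.1],
    [0,24,-20,-21.5,-4.1],
    [0,26.5,-22,-21.5,-4.1],
    [0,28.1,-22.7,-21.5,-4.1],
    [0,28.1,-22.7,-21.5,-4.1],
    [0,28.1,-22.7,-21.5,-4.1]
  ],
  "force": 30
}}

```text
clock: 7.98
eef_pos: [425.4, 190.8, 212.6]
tcp_rot: [[0.232, 0.973, 0.002], [0.973, -0.232, 0.001], [0.001, 0.002, -1.0]]
wrist_force: [0.2, 0.2, -2.1]
gripper_width: 0.465
```

```bash
python3 look.py 7; python3 - <<'E'
import pickle;print(pickle.load(open('w7.pkl','rb'))[0]['tcp_rot'])
E
```

```text
7.9833 [425.4 190.8 212.6] [ 0.2  0.2 -2.1] 0.46453556307987004
[[ 2.32262250e-01  9.72651099e-01  2.02146237e-03]
 [ 9.72652619e-01 -2.32263880e-01  6.09696544e-04]
 [ 1.06253471e-03  1.82457117e-03 -9.99997771e-01]]
```

View pics/l7.png

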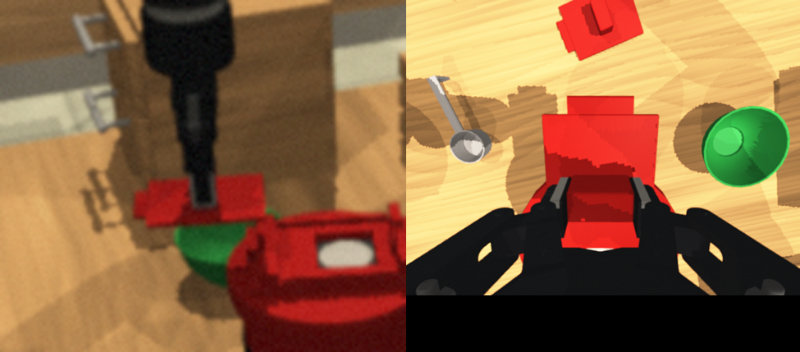

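View pics/w7.png

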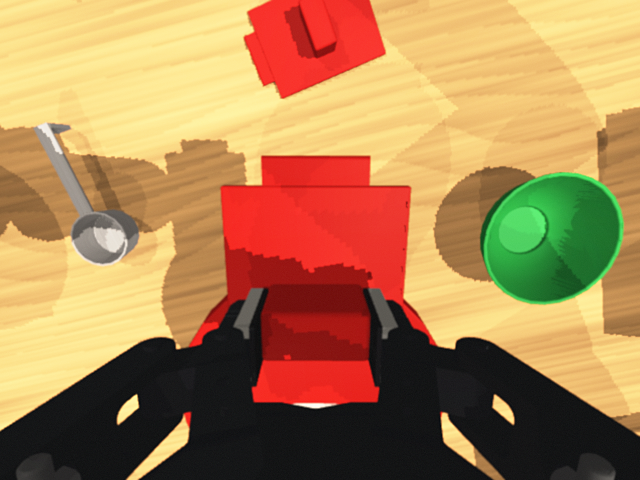

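```bash
cat > inhand.py <<'E'
from h import *
import pickle
from scipy.optimize import least_squares
M=np.array([(-64,-22,4),(-64,22,4),(-52,-39,5),(-52,39,5)],float)
def Wt(p,M=M):
    # tool frame: cover x->tool y, cover y->tool x, cover z-> -tool z ; tilt th (rear up), yaw psi
    tx,ty,tz,th,ps=p
    # tilt about cover origin: nose-down : rotate (x,z)
    x=M[:,0]*np.cos(th)-M[:,2]*np.sin(th); z=M[:,0]*np.sin(th)+M[:,2]*np.cos(th); y=M[:,1]
    x,y=x*np.cos(ps)-y*np.sin(ps),x*np.sin(ps)+y*np.cos(ps)
    return np.c_[y+tx,x+ty,-z+tz]
def fit(n,px,fixz=None,fixyaw=None):
    st,c=pickle.load(open('w%s.pkl'%n,'rb')); px=np.array(px,float)
    R=np.array(st['tcp_rot']);T=np.array(st['eef_pos'])
    def g(p): 
        return (proj(c,Wt(p)@R.T+T,st)-px).ravel()
    r=least_squares(g,[0,0,-3,0.0,0])
    print('tx ty tz',r.x[:3].round(2),'tilt',np.degrees(r.x[3]).round(2),'yaw',np.degrees(r.x[4]).round(2),r.fun.round(1))
    return r.x
def sub(n,px):
    st,c=pickle.load(open('w%s.pkl'%n,'rb'))
    g=cv2.cvtColor(c['pixels'],cv2.COLOR_BGR2GRAY)
    return cv2.cornerSubPix(g,np.array(px,np.float32).reshape(-1,1,2),(4,4),(-1,-1),(3,50,.01)).reshape(-1,2)
E
python3 - <<'E'
from inhand import *
px=[(262,156),(370,156),(221,187),(411,186)]
print(sub(7,px)); fit(7,px); fit(7,sub(7,px))
st,c=pickle.load(open('w7.pkl','rb'))
a=c['pixels'];cv2.imwrite('pics/w7c.png',cv2.resize(a[140:320,210:420],None,fx=3.3,fy=3.3,interpolation=cv2.INTER_NEAREST))
E
```

```text
[[260.72363 155.36476]
 [369.94278 155.42885]
 [219.75436 185.78197]
 [410.33176 186.16225]]
tx ty tz [ 1.24  0.02 -3.63] tilt 2.47 yaw 0.29 [-0.2  0.4  0.1  0.   0.1 -0.4  0.  -0.1]
tx ty tz [ 0.59 -0.48 -0.73] tilt -1.24 yaw -0.03 [-0.1  0.1 -0.1  0.2  0.1 -0.1  0.1 -0.1]
```

View pics/w7c.png

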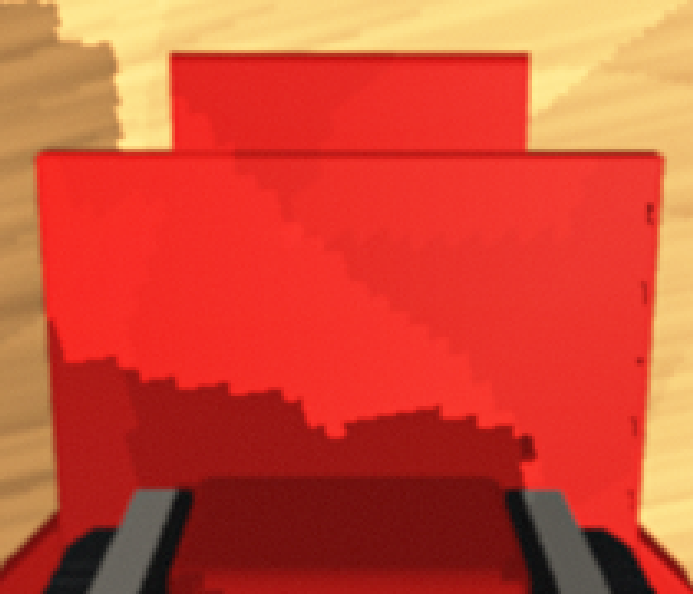

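>>> {"api": "move_arm", "payload": {
  "series": [
    [0,0,0,1.5,0],
    [0,0,0,2.7,0],
    [0,0,0,3.5,0],
    [0,0,0,3.9,0],
    [0,0,0,4.1,0],
    [0,0,0,4.1,0]
  ],
  "force": 20
}}

```text
clock: 8.58
eef_pos: [425.8, 188.9, 171.2]
tcp_rot: [[0.236, 0.972, 0.001], [0.972, -0.236, 0.0], [0.0, 0.001, -1.0]]
wrist_force: [0.6, 0.8, -1.1]
gripper_width: 0.456
```

>>> {"api": "move_arm", "payload": {
  "series": [
    [0,0,0,0.1,0],
    [0,0,0,0.2,0],
    [0,0,0,0.3,0],
    [0,0,0,0.4,0]
  ]
}}

```text
clock: 8.92
eef_pos: [426.1, 189.1, 167.4]
tcp_rot: [[0.236, 0.972, 0.002], [0.972, -0.236, 0.0], [0.001, 0.001, -1.0]]
wrist_force: [-0.2, -0.0, -0.7]
gripper_width: 0.462
```

```bash
python3 look.py 8
```

```text
8.9167 [426.1 189.1 167.4] [-0.2 -0.  -0.7] 0.46201752101120575
```

View pics/l8.png

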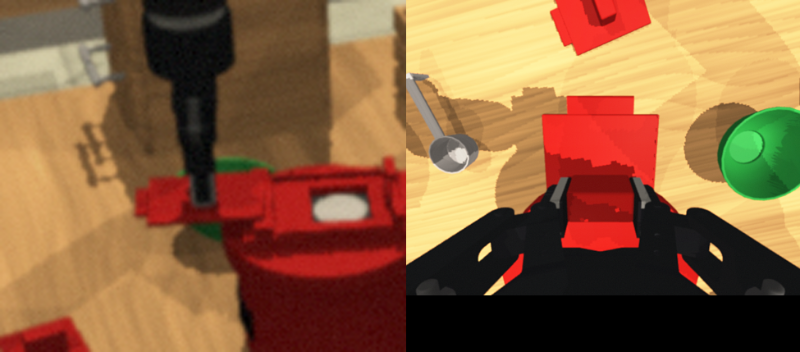

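>>> {"api": "move_arm", "payload": {
  "series": [
    [0,0,0,0.1,0],
    [0,0,0,0.2,0],
    [0,0,0,0.3,0],
    [0,0,0,0.3,0]
  ]
}}

```text
clock: 9.35
eef_pos: [425.4, 189.3, 165.6]
tcp_rot: [[0.236, 0.972, 0.001], [0.972, -0.236, 0.001], [0.001, 0.001, -1.0]]
wrist_force: [-5.7, 0.3, 9.3]
gripper_width: 0.462
```

>>> {"api": "move_arm", "payload": {
  "series": [
    [0,0,0,0.1,0],
    [0,0,0,0.2,0],
    [0,0,0,0.3,0],
    [0,0,0,0.3,0]
  ]
}}

```text
clock: 9.68
eef_pos: [424.6, 189.5, 163.9]
tcp_rot: [[0.236, 0.972, 0.001], [0.972, -0.236, 0.002], [0.002, 0.001, -1.0]]
wrist_force: [-5.2, -1.2, 8.9]
gripper_width: 0.464
```

>>> {"api": "move_arm", "payload": {
  "series": [
    [0,0,0,0.1,0],
    [0,0,0,0.2,0],
    [0,0,0,0.3,0],
    [0,0,0,0.4,0],
    [0,0,0,0.4,0]
  ]
}}

```text
clock: 10.1
eef_pos: [423.6, 189.7, 161.1]
tcp_rot: [[0.235, 0.972, 0.0], [0.972, -0.235, 0.003], [0.003, -0.0, -1.0]]
wrist_force: [-6.0, -0.1, 9.5]
gripper_width: 0.465
```

```bash
python3 look.py 9
```

```text
10.1 [423.6 189.7 161.1] [-6.  -0.1  9.5] 0.4646156246442031
```

View pics/l9.png

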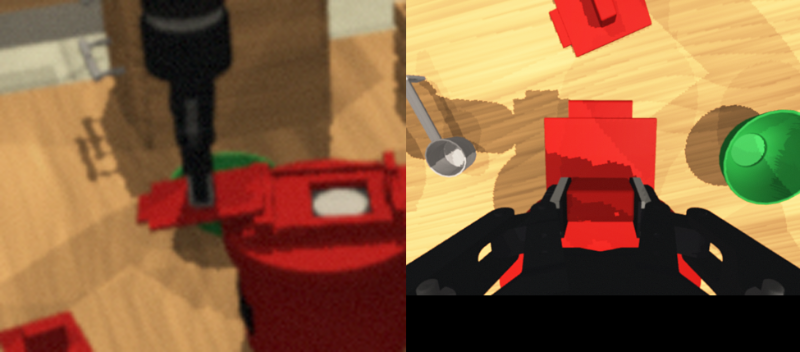

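View pics/w9.png

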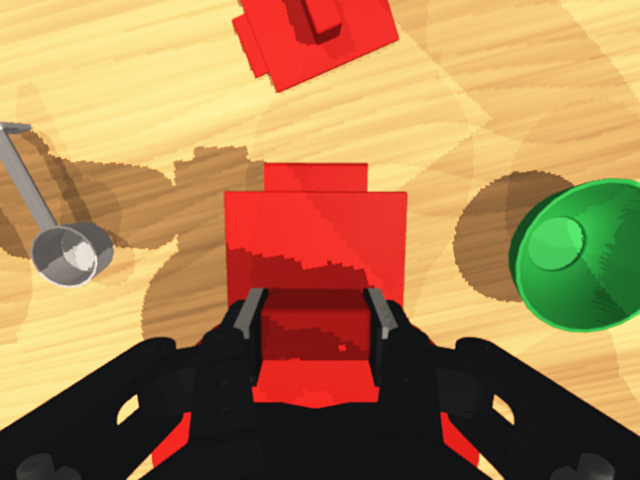

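>>> {"api": "move_arm", "payload": {
  "series": [
    [0,0,0,0.1,0],
    [0,0,0,0.2,0],
    [0,0,0,0.3,0],
    [0,0,0,0.4,0],
    [0,0,0,0.5,0],
    [0,0,0,0.5,0]
  ]
}}

```text
clock: 10.7
eef_pos: [422.3, 190.1, 157.2]
tcp_rot: [[0.235, 0.972, -0.001], [0.972, -0.235, 0.004], [0.003, -0.002, -1.0]]
wrist_force: [-5.8, 0.3, 9.3]
gripper_width: 0.459
```

```bash
python3 look.py 10
```

```text
10.7 [422.3 190.1 157.2] [-5.8  0.3  9.3] 0.45875726494821784
```

View pics/l10.png

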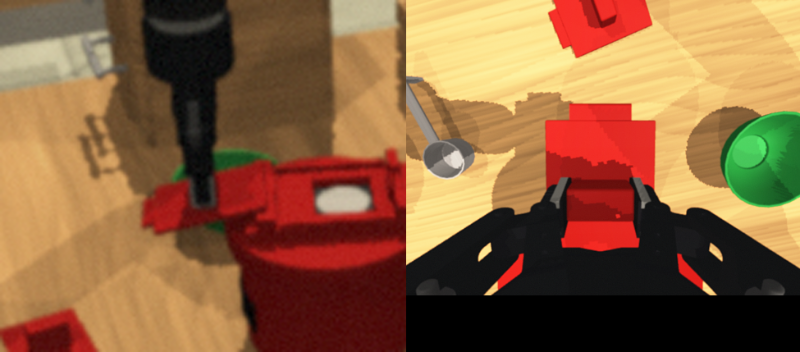

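View pics/w10.png

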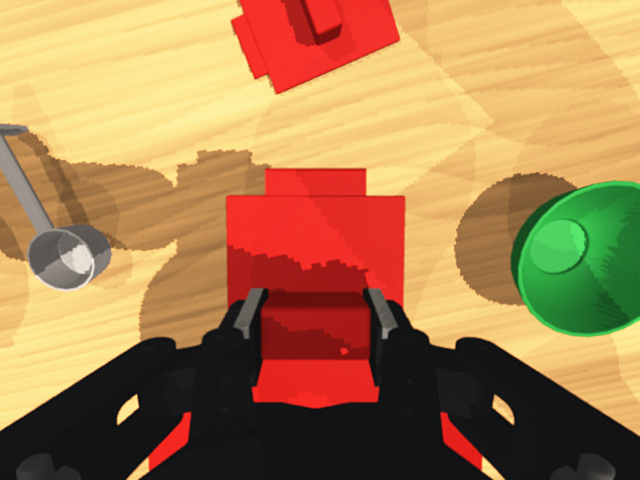

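```bash
cat >> inhand.py <<'E'
def fitpiv(n,px,zp=22.,dz=0,ty0=0.):
    # pivot at cover (0,zp); at tilt 0 origin at tool z=tz0
    st,c=pickle.load(open('w%s.pkl'%n,'rb')); px=np.array(px,float)
    R=np.array(st['tcp_rot']);T=np.array(st['eef_pos'])
    def P(q):
        th=q[1]; tx=q[0]; 
        # origin = pivot - R(th)(0,zp)
        ty=ty0+zp*np.sin(th); tz=(-3.2+dz-zp)+zp*np.cos(th)
        return [tx,ty,tz,th,q[2]]
    g=lambda q:(proj(c,Wt(P(q))@R.T+T,st)-px).ravel()
    r=least_squares(g,[0,.1,0]); p=np.array(P(r.x))
    lip=Wt(p,np.array([(-64,0,2.),(-64,0,0),(52,0,0)]));print('tilt',np.degrees(r.x[1]).round(2),'origin',p[:3].round(2),'res',r.fun.round(1),'\n lip,lipbottom,tail tool',lip.round(1).tolist())
    W=lip@R.T+T; print(' world',W.round(1).tolist()); return p
E
python3 - <<'E'
from inhand import *
sets={7:[(262,156),(370,156),(221,187),(411,186)],9:[(265,164),(367.5,164),(225,192.5),(407,192)],10:[(266,169),(366,169),(226.5,196.5),(405,196.5)]}
for n in sets:
    s=sub(n,sets[n]);print(n,s.round(1).tolist())
    fit(n,s); fitpiv(n,s); fitpiv(n,sets[n])
E
```

```text
7 [[260.70001220703125, 155.39999389648438], [369.8999938964844, 155.39999389648438], [219.8000030517578, 185.8000030517578], [410.29998779296875, 186.1999969482422]]
tx ty tz [ 0.59 -0.48 -0.73] tilt -1.24 yaw -0.03 [-0.1  0.1 -0.1  0.2  0.1 -0.1  0.1 -0.1]
tilt -0.5 origin [ 0.59 -0.19 -3.2 ] res [-0.7  0.7  0.5  0.9 -1.   0.8  1.2  0.8] 
 lip,lipbottom,tail tool [[0.6, -64.2, -5.8], [0.6, -64.2, -3.8], [0.6, 51.8, -2.7]]
 world [[363.2, 206.3, 218.3], [363.1, 206.3, 216.3], [476.0, 179.3, 215.5]]
tilt 0.28 origin [ 1.23  0.11 -3.2 ] res [-0.9  1.   0.8  0.6 -0.9  0.6  1.   0.9] 
 lip,lipbottom,tail tool [[0.9, -63.9, -4.9], [0.9, -63.9, -2.9], [1.5, 52.1, -3.5]]
 world [[363.5, 206.5, 217.4], [363.5, 206.5, 215.4], [476.5, 180.2, 216.2]]
9 [[263.6000061035156, 160.89999389648438], [367.5, 162.6999969482422], [223.60000610351562, 189.89999389648438], [406.29998779296875, 191.1999969482422]]
tx ty tz [0.15 2.42 0.18] tilt 4.19 yaw -0.51 [-0.1  0.3 -0.1 -0.4  0.1 -0.2  0.1  0.3]
tilt 6.39 origin [ 0.16  2.45 -3.34] res [-0.5  0.7  0.2 -0.  -0.7  0.2  1.   0.7] 
 lip,lipbottom,tail to
[... 399 characters left out ...]
.0], [365.79998779296875, 168.0], [226.39999389648438, 194.8000030517578], [404.29998779296875, 195.39999389648438]]
tx ty tz [ 0.84  3.89 -7.32] tilt 16.41 yaw 0.02 [-0.2 -0.6 -0.4  0.5  0.2  0.3  0.3 -0.2]
tilt 12.17 origin [ 0.84  4.64 -3.69] res [-0.5 -0.8 -0.   0.3  0.1  0.7  0.4  0.2] 
 lip,lipbottom,tail tool [[0.8, -58.3, 7.8], [0.8, -57.9, 9.8], [0.9, 55.5, -14.7]]
 world [[365.8, 204.6, 149.5], [366.2, 204.5, 147.5], [476.5, 177.8, 171.7]]
tilt 12.81 origin [ 0.99  4.88 -3.75] res [-0.   0.  -0.2  0.   0.6 -0.4 -0.4 -0.3] 
 lip,lipbottom,tail tool [[0.9, -58.0, 8.5], [0.9, -57.5, 10.4], [1.0, 55.6, -15.3]]
 world [[366.2, 204.6, 148.8], [366.6, 204.5, 146.9], [476.6, 178.0, 172.4]]
```

>>> {"api": "move_arm", "payload": {
  "series": [
    [0,0,0,0.06,0],
    [0,0,0,0.12,0],
    [0,0,0,0.12,0]
  ]
}}

```text
clock: 11.05
eef_pos: [422.2, 190.1, 156.9]
tcp_rot: [[0.235, 0.972, -0.001], [0.972, -0.235, 0.004], [0.004, -0.002, -1.0]]
wrist_force: [-3.3, -0.2, 7.2]
gripper_width: 0.465
```

>>> {"api": "move_arm", "payload": {
  "series": [
    [0,0,0,-0.2,0],
    [0,0,0,-1,0],
    [0,0,0,-2.5,0],
    [0,0,0,-4.5,0],
    [0,0,0,-6,0],
    [0,0,0,-6.5,0],
    [0,0,0,-6.5,0]
  ],
  "force": 60
}}

```text
clock: 11.63
eef_pos: [423.4, 190.4, 223.3]
tcp_rot: [[0.235, 0.972, 0.002], [0.972, -0.235, 0.005], [0.006, 0.001, -1.0]]
wrist_force: [-0.4, -0.7, -0.6]
gripper_width: 0.456
```

```bash
python3 look.py 11
```

```text
11.6333 [423.4 190.4 223.3] [-0.4 -0.7 -0.6] 0.4556080184589516
```

View pics/w11.png

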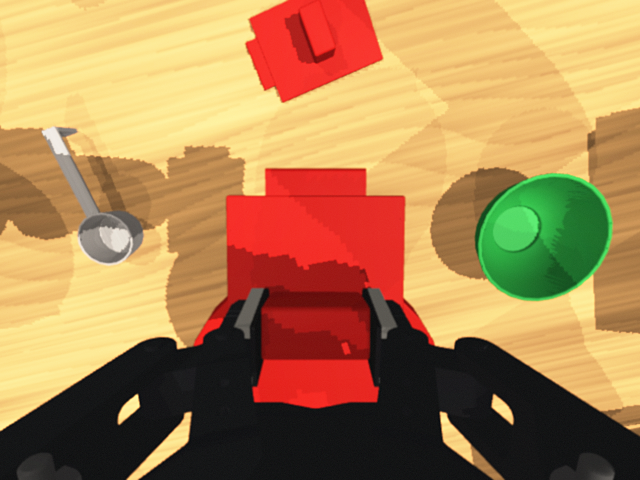

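View pics/l11.png

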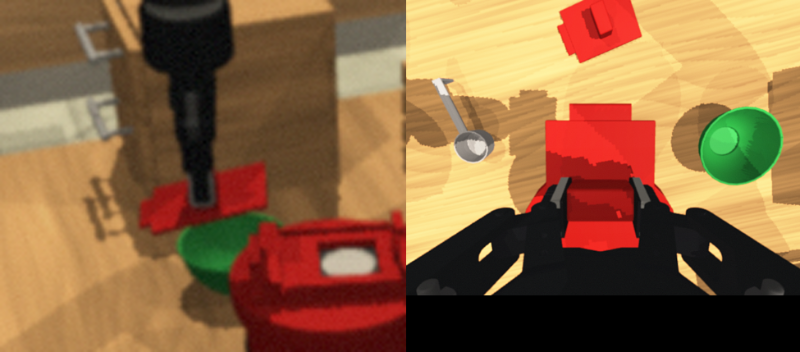

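>>> {"api": "move_arm", "payload": {
  "series": [
    [0,0,2,0,0],
    [0,0,5,0,0],
    [0,0,8,0,0],
    [0,0,11,0.5,0],
    [0,0,13,1.5,0],
    [0,0,13.4,2.8,0],
    [0,0,13.4,3.8,0],
    [0,0,13.4,4.4,0],
    [0,0,13.4,4.4,0],
    [0,0,13.4,4.4,0]
  ]
}}

```text
clock: 12.57
eef_pos: [550.8, 158.6, 176.5]
tcp_rot: [[0.234, 0.972, -0.003], [0.972, -0.234, 0.003], [0.002, -0.004, -1.0]]
wrist_force: [-0.3, -0.1, -0.3]
gripper_width: 0.46
```

```bash
python3 look.py 12; python3 - <<'E'
import pickle,cv2
st,c=pickle.load(open('w12.pkl','rb'));print(st['tcp_rot'].round(4))
cv2.imwrite('pics/w12c.png',cv2.resize(c['pixels'][60:300,200:440],None,fx=2.5,fy=2.5,interpolation=cv2.INTER_CUBIC))
E
```

```text
12.5667 [550.8 158.6 176.5] [-0.3 -0.1 -0.3] 0.4604743441755102
[[ 0.234   0.9722 -0.0033]
 [ 0.9722 -0.234   0.0033]
 [ 0.0024 -0.004  -1.    ]]
```

View pics/w12c.png

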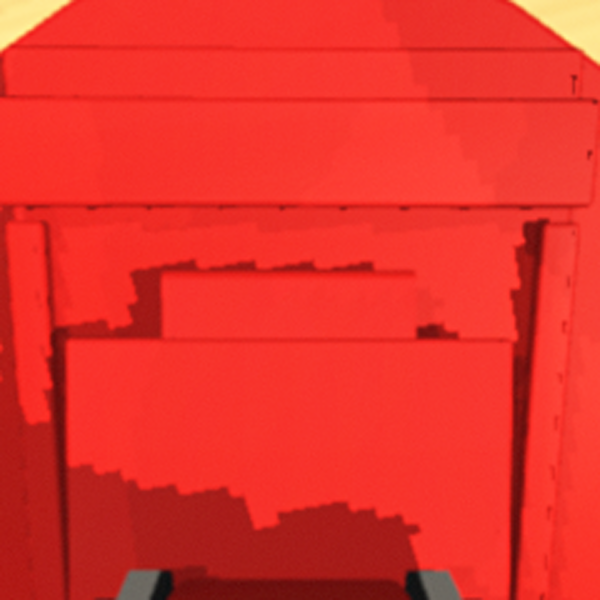

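View pics/l12.png

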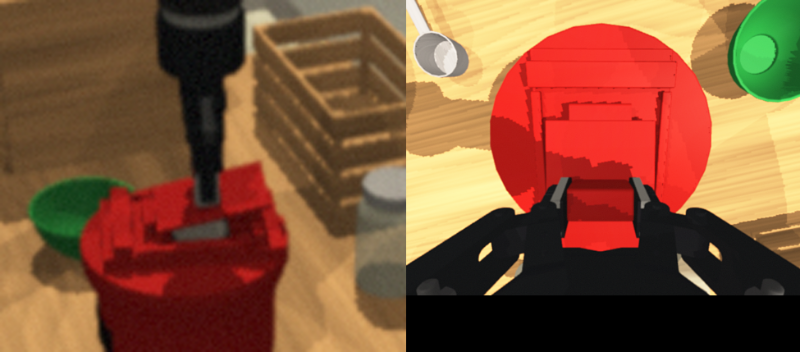

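```bash
python3 - <<'E'
import pickle,cv2
st,c=pickle.load(open('w12.pkl','rb'))
cv2.imwrite('pics/w12d.png',cv2.resize(c['pixels'][65:205,185:450],None,fx=3,fy=3,interpolation=cv2.INTER_CUBIC))
E
```

```text
(no output)
```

View pics/w12d.png

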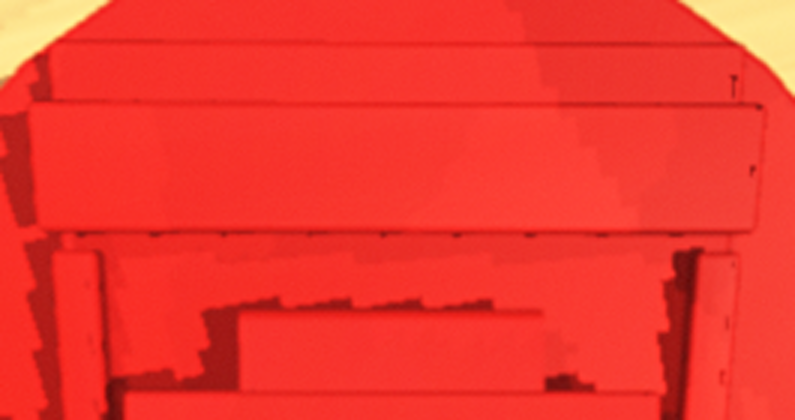

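```bash
python3 - <<'E'
from inhand import *
st,c=pickle.load(open('w12.pkl','rb'))
f=lambda L:np.array([((p[0]+.5)/3+185-.5,(p[1]+.5)/3+65-.5) for p in L])
R=st['tcp_rot'];T=st['eef_pos']
for nm,L,z in [('br front',[(30,103),(766,106)],170),('br rear',[(36,230),(757,233)],170),('rim top front inner',[(98,252),(697,252)],164)]:
    P=(px2z(c,f(L),z,st)-T)@R; print(nm,P[:,:2].round(2).tolist(),P[:,0].mean(),P[1,0]-P[0,0])
s=f([(240,311),(541,313),(125,392),(658,393)]);fit(12,s);fitpiv(12,s)
E
```

```text
br front [[-50.01, -87.06], [53.11, -86.85]] 1.551746668320117 103.12519723666841
br rear [[-50.62, -70.02], [53.4, -69.75]] 1.3875632259631807 104.02320898549041
rim top front inner [[-43.5, -67.0], [46.58, -67.12]] 1.5435548046644172 90.08011995979786
tx ty tz [ 0.49  4.53 -4.67] tilt 13.55 yaw -0.06 [ 0.4  0.1 -0.  -0.3 -0.3  0.1 -0.1  0.2]
tilt 12.37 origin [ 0.49  4.71 -3.71] res [ 0.3  0.1  0.1 -0.4 -0.4  0.2 -0.1  0.3] 
 lip,lipbottom,tail tool [[0.6, -58.2, 8.0], [0.6, -57.8, 10.0], [0.4, 55.5, -14.8]]
 world [[494.3, 172.8, 168.7], [494.7, 172.7, 166.7], [604.9, 146.0, 191.1]]
```

>>> {"api": "move_arm", "payload": {
  "series": [
    [0,0.1,0,0.2,0],
    [0,0.1,0,0.4,0],
    [0,0.1,0,0.6,0],
    [0,0.1,0,0.6,0]
  ],
  "force": 60
}}

```text
clock: 13.0
eef_pos: [551.9, 159.9, 171.6]
tcp_rot: [[0.234, 0.972, -0.001], [0.972, -0.234, 0.004], [0.004, -0.002, -1.0]]
wrist_force: [-0.8, 0.9, -0.8]
gripper_width: 0.456
```

>>> {"api": "move_arm", "payload": {
  "series": [
    [0,0,0,0.1,0],
    [0,0,0,0.1,0]
  ]
}}

```text
clock: 13.17
eef_pos: [551.7, 159.9, 170.5]
tcp_rot: [[0.234, 0.972, -0.001], [0.972, -0.234, 0.004], [0.004, -0.002, -1.0]]
wrist_force: [-0.3, 0.5, -1.4]
gripper_width: 0.458
```

>>> {"api": "move_arm", "payload": {
  "series": [
    [0,0,0,0.1,0],
    [0,0,0,0.1,0]
  ]
}}

```text
clock: 13.33
eef_pos: [551.6, 159.9, 169.3]
tcp_rot: [[0.234, 0.972, -0.001], [0.972, -0.234, 0.004], [0.003, -0.002, -1.0]]
wrist_force: [-0.5, -0.5, 0.4]
gripper_width: 0.463
```

>>> {"api": "move_arm", "payload": {
  "series": [
    [0,0,0,0.1,0],
    [0,0,0,0.1,0]
  ]
}}

```text
clock: 13.5
eef_pos: [551.6, 159.8, 168.0]
tcp_rot: [[0.234, 0.972, -0.002], [0.972, -0.234, 0.004], [0.003, -0.002, -1.0]]
wrist_force: [-0.1, 0.6, -1.3]
gripper_width: 0.455
```

>>> {"api": "move_arm", "payload": {
  "series": [
    [0,0,0,0.08,0],
    [0,0,0,0.08,0]
  ]
}}

```text
clock: 13.67
eef_pos: [551.4, 159.7, 167.0]
tcp_rot: [[0.234, 0.972, -0.002], [0.972, -0.234, 0.004], [0.003, -0.003, -1.0]]
wrist_force: [0.4, -0.4, -1.2]
gripper_width: 0.459
```

>>> {"api": "move_arm", "payload": {
  "series": [
    [0,0,0,0.08,0],
    [0,0,0,0.08,0]
  ]
}}

```text
clock: 13.83
eef_pos: [551.3, 159.7, 166.0]
tcp_rot: [[0.234, 0.972, -0.002], [0.972, -0.234, 0.004], [0.003, -0.003, -1.0]]
wrist_force: [0.0, -1.1, -0.8]
gripper_width: 0.458
```

>>> {"api": "move_arm", "payload": {
  "series": [
    [0,0,0,0.08,0],
    [0,0,0,0.08,0]
  ]
}}

```text
clock: 14.0
eef_pos: [551.6, 159.7, 165.7]
tcp_rot: [[0.234, 0.972, -0.002], [0.972, -0.234, 0.004], [0.003, -0.002, -1.0]]
wrist_force: [-0.7, -1.1, 2.0]
gripper_width: 0.457
```

>>> {"api": "move_arm", "payload": {
  "series": [
    [0,0,-0.2,-0.04,0],
    [0,0,-0.5,-0.04,0],
    [0,0,-0.8,-0.04,0],
    [0,0,-1.0,-0.04,0],
    [0,0,-1.0,-0.04,0]
  ]
}}

```text
clock: 14.42
eef_pos: [541.0, 162.2, 165.9]
tcp_rot: [[0.234, 0.972, -0.002], [0.972, -0.233, 0.004], [0.003, -0.003, -1.0]]
wrist_force: [0.8, 0.3, -1.9]
gripper_width: 0.453
```

```bash
python3 look.py 13; python3 - <<'E'
import pickle,cv2
st,c=pickle.load(open('w13.pkl','rb'))
cv2.imwrite('pics/w13d.png',cv2.resize(c['pixels'][65:225,185:450],None,fx=3,fy=3,interpolation=cv2.INTER_CUBIC))
E
```

```text
14.4167 [541.  162.2 165.9] [ 0.8  0.3 -1.9] 0.4533542200915157
```

View pics/w13d.png

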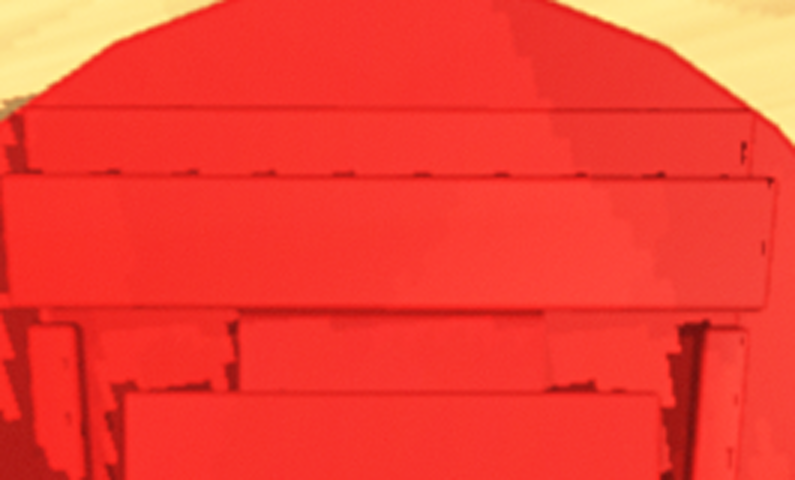

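View pics/l13.png

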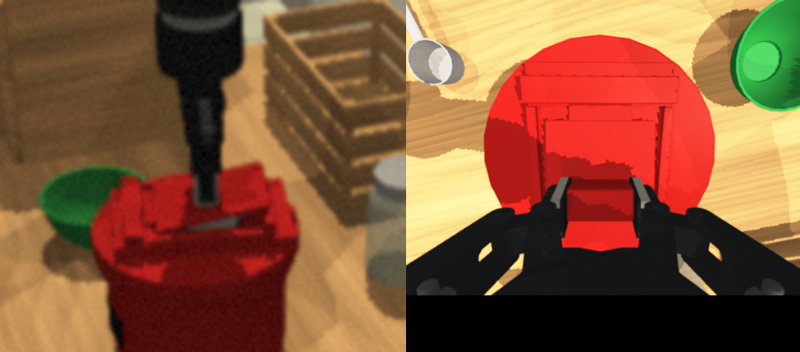

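>>> {"api": "move_arm", "payload": {
  "series": [
    [0,0,-0.15,0,0],
    [0,0,-0.3,0,0],
    [0,0,-0.4,0,0],
    [0,0,-0.4,0,0]
  ]
}}

```text
clock: 14.85
eef_pos: [537.4, 163.1, 166.0]
tcp_rot: [[0.234, 0.972, -0.002], [0.972, -0.234, 0.004], [0.003, -0.003, -1.0]]
wrist_force: [-0.0, -0.2, -1.6]
gripper_width: 0.457
```

>>> {"api": "move_arm", "payload": {
  "series": [
    [0,0,-0.15,0,0],
    [0,0,-0.3,0,0],
    [0,0,-0.3,0,0]
  ]
}}

```text
clock: 15.1
eef_pos: [534.1, 163.8, 166.0]
tcp_rot: [[0.233, 0.972, -0.002], [0.972, -0.233, 0.004], [0.003, -0.003, -1.0]]
wrist_force: [-0.2, 0.1, -0.8]
gripper_width: 0.455
```

>>> {"api": "move_arm", "payload": {
  "series": [
    [0,0,-0.1,0,0],
    [0,0,-0.2,0,0],
    [0,0,-0.2,0,0]
  ]
}}

```text
clock: 15.35
eef_pos: [531.9, 164.3, 166.0]
tcp_rot: [[0.233, 0.972, -0.003], [0.972, -0.233, 0.004], [0.003, -0.003, -1.0]]
wrist_force: [-0.4, 0.1, -0.2]
gripper_width: 0.454
```

>>> {"api": "move_arm", "payload": {
  "series": [
    [0,0,-0.1,0,0],
    [0,0,-0.15,0,0],
    [0,0,-0.15,0,0]
  ]
}}

```text
clock: 15.6
eef_pos: [530.9, 164.6, 166.2]
tcp_rot: [[0.233, 0.972, -0.002], [0.972, -0.233, 0.003], [0.003, -0.002, -1.0]]
wrist_force: [0.7, 0.1, -1.4]
gripper_width: 0.459
```

>>> {"api": "move_arm", "payload": {
  "series": [
    [0,0,-0.1,0,0],
    [0,0,-0.15,0,0],
    [0,0,-0.15,0,0]
  ]
}}

```text
clock: 15.85
eef_pos: [530.7, 164.7, 166.5]
tcp_rot: [[0.234, 0.972, 0.001], [0.972, -0.234, 0.003], [0.003, 0.0, -1.0]]
wrist_force: [4.2, -0.8, -1.0]
gripper_width: 0.458
```

>>> {"api": "move_arm", "payload": {
  "series": [
    [0,0,-0.1,0,0],
    [0,0,-0.15,0,0],
    [0,0,-0.15,0,0]
  ]
}}

```text
clock: 16.1
eef_pos: [530.6, 164.7, 166.8]
tcp_rot: [[0.234, 0.972, 0.004], [0.972, -0.234, 0.002], [0.003, 0.003, -1.0]]
wrist_force: [5.6, -2.1, -3.0]
gripper_width: 0.459
```

>>> {"api": "move_arm", "payload": {
  "series": [
    [0,0,0.1,0,0],
    [0,0,0.1,0.08,0],
    [0,0,0.1,0.08,0]
  ]
}}

```text
clock: 16.35
eef_pos: [530.9, 164.7, 166.1]
tcp_rot: [[0.234, 0.972, 0.003], [0.972, -0.234, 0.003], [0.003, 0.002, -1.0]]
wrist_force: [0.9, 1.3, 1.0]
gripper_width: 0.454
```

>>> {"api": "move_arm", "payload": {
  "series": [
    [0,0,-0.1,0,0],
    [0,0,-0.2,0,0],
    [0,0,-0.25,0,0],
    [0,0,-0.25,0,0]
  ]
}}

```text
clock: 16.68
eef_pos: [530.6, 164.9, 166.6]
tcp_rot: [[0.234, 0.972, 0.007], [0.972, -0.234, 0.001], [0.003, 0.007, -1.0]]
wrist_force: [7.2, -2.0, -1.1]
gripper_width: 0.457
```

```bash
python3 look.py 14; python3 - <<'E'
import pickle,cv2
st,c=pickle.load(open('w14.pkl','rb'))
cv2.imwrite('pics/w14d.png',cv2.resize(c['pixels'][105:305,185:450],None,fx=3,fy=3,interpolation=cv2.INTER_CUBIC))
E
```

```text
16.6833 [530.6 164.9 166.6] [ 7.2 -2.  -1.1] 0.45736992202219834
```

View pics/w14d.png

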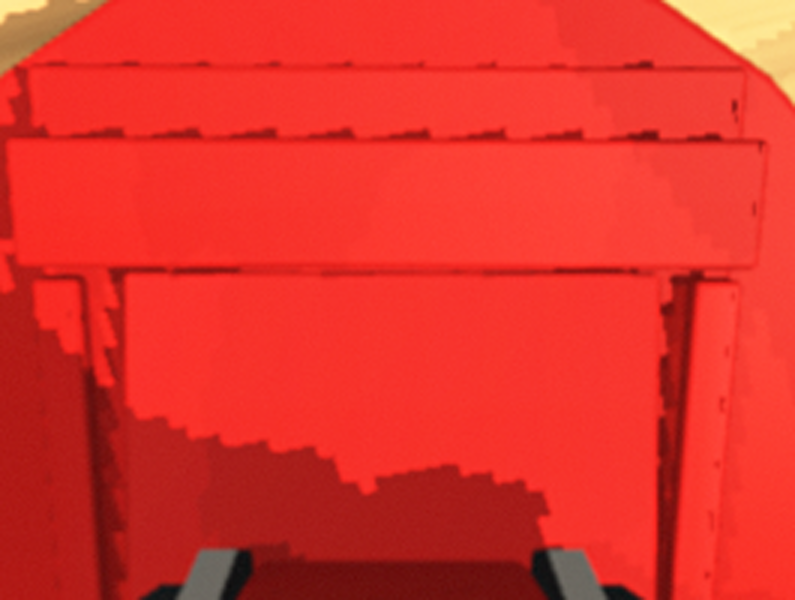

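View pics/l14.png

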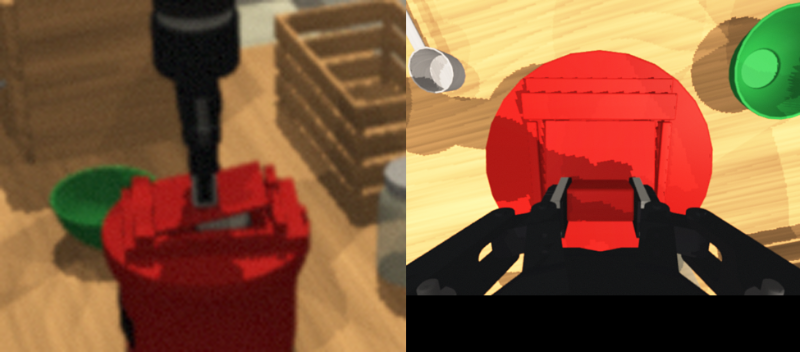

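>>> {"api": "move_arm", "payload": {
  "series": [
    [0,0,0.0,0,0],
    [0,0,0.03,0.1,0],
    [0,0,0.08,0.2,0],
    [0,0,0.12,0.3,0],
    [0,0,0.17,0.4,0],
    [0,0,0.17,0.4,0]
  ],
  "force": 20
}}

```text
clock: 17.28
eef_pos: [532.2, 164.7, 164.2]
tcp_rot: [[0.234, 0.972, 0.008], [0.972, -0.234, 0.002], [0.004, 0.007, -1.0]]
wrist_force: [0.7, -0.8, 9.7]
gripper_width: 0.458
```

```bash
python3 look.py 15
```

```text
17.2833 [532.2 164.7 164.2] [ 0.7 -0.8  9.7] 0.45752233872961473
```

View pics/l15.png

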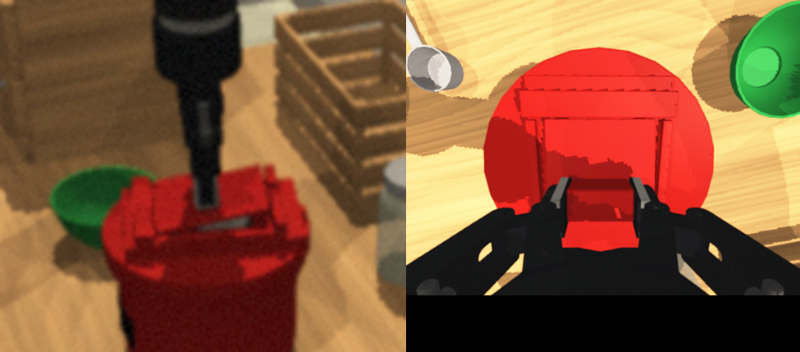

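>>> {"api": "move_arm", "payload": {
  "series": [
    [0,0,-0.05,0.1,0],
    [0,0,0.0,0.2,0],
    [0,0,0.04,0.3,0],
    [0,0,0.08,0.4,0],
    [0,0,0.12,0.5,0],
    [0,0,0.12,0.5,0]
  ]
}}

```text
clock: 17.88
eef_pos: [534.1, 164.5, 161.3]
tcp_rot: [[0.234, 0.972, 0.011], [0.972, -0.234, 0.003], [0.005, 0.01, -1.0]]
wrist_force: [1.6, -2.6, 11.1]
gripper_width: 0.458
```

```bash
python3 look.py 16
```

```text
17.8833 [534.1 164.5 161.3] [ 1.6 -2.6 11.1] 0.45786077828469623
```

View pics/l16.png

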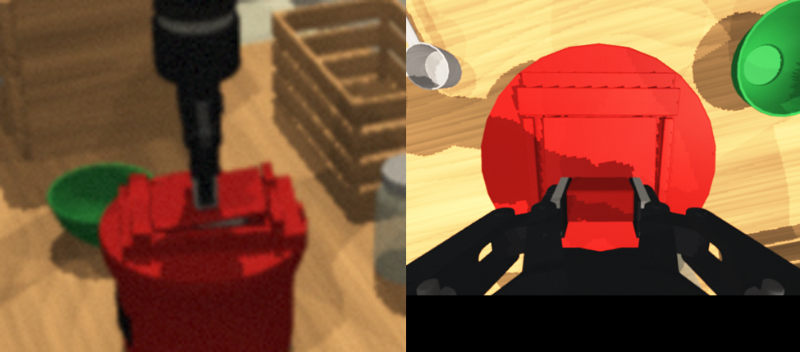

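>>> {"api": "move_arm", "payload": {
  "series": [
    [0,0,-0.05,0.05,0],
    [0,0,-0.1,0.15,0],
    [0,0,-0.1,0.25,0],
    [0,0,-0.1,0.25,0]
  ]
}}

```text
clock: 18.32
eef_pos: [534.4, 164.5, 160.9]
tcp_rot: [[0.234, 0.972, 0.014], [0.972, -0.234, 0.003], [0.006, 0.013, -1.0]]
wrist_force: [2.4, -3.5, 12.6]
gripper_width: 0.457
```

>>> {"api": "move_arm", "payload": {
  "series": [
    [0.5,0,0,0,0],
    [0.6,0,0,0,0],
    [0.7,0,0,0,0],
    [0.7,0,0,0,0],
    [0.7,0,0,0,0]
  ]
}}

```text
clock: 18.73
eef_pos: [533.6, 164.6, 160.2]
tcp_rot: [[0.234, 0.972, 0.012], [0.972, -0.234, 0.003], [0.005, 0.012, -1.0]]
wrist_force: [0.4, -0.3, -0.5]
gripper_width: 0.702
```

>>> {"api": "move_arm", "payload": {
  "series": [
    [0.8,0,0,-1,0],
    [0.9,0,0,-3,0],
    [0.9,0,0,-6,0],
    [0.9,0,-1,-9,0],
    [0.9,0,-3,-11,0],
    [0.9,0,-4,-12,0],
    [0.9,0,-4,-12,0]
  ]
}}

```text
clock: 19.32
eef_pos: [492.7, 174.4, 282.8]
tcp_rot: [[0.233, 0.972, 0.016], [0.973, -0.233, 0.004], [0.008, 0.015, -1.0]]
wrist_force: [1.0, 0.5, -0.1]
gripper_width: 0.899
```

```bash
python3 look.py 17;python3 - <<'E'
import pickle,cv2
from h import *
st,c=pickle.load(open('w17.pkl','rb'))
cv2.imwrite('pics/w17d.png',cv2.resize(c['pixels'][110:350,185:450],None,fx=2.5,fy=2.5,interpolation=cv2.INTER_CUBIC))
s=read_camera('side');cv2.imwrite('pics/s17.png',cv2.resize(s['pixels'][165:275,255:365],None,fx=5,fy=5,interpolation=cv2.INTER_CUBIC))
E
```

```text
19.3167 [492.7 174.4 282.8] [ 1.   0.5 -0.1] 0.8989814119889432
```

View pics/w17d.png

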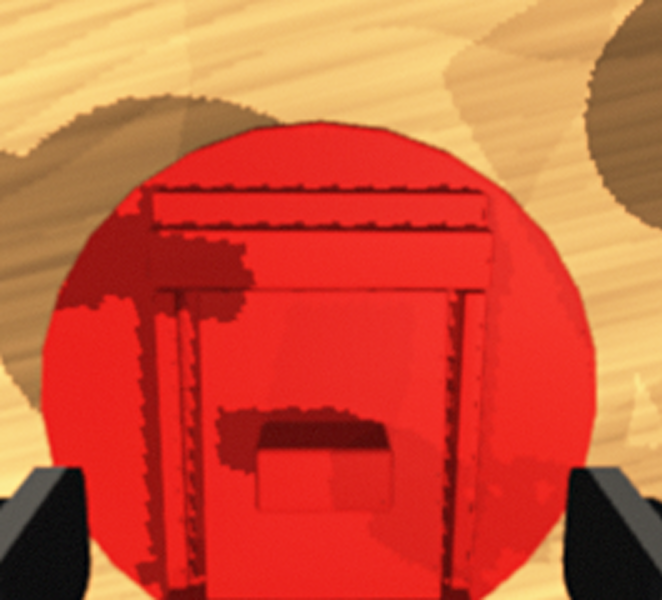

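View pics/s17.png

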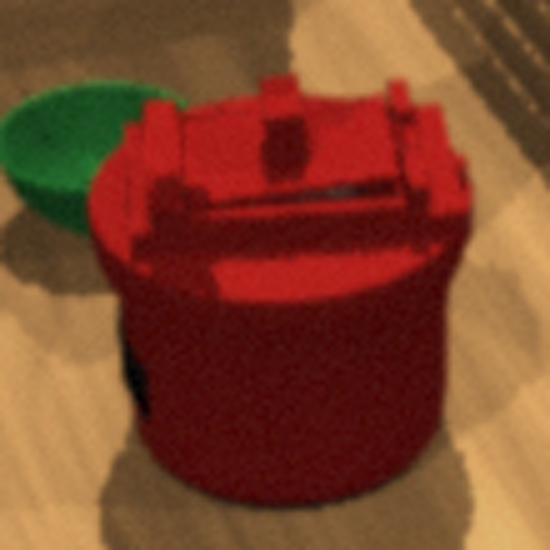

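View pics/w17.png

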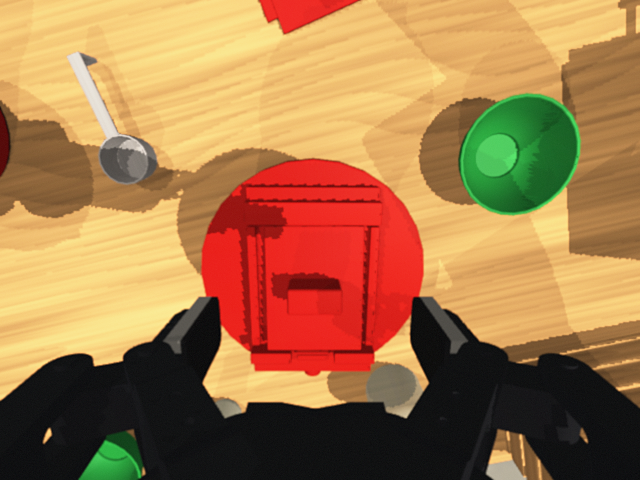

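>>> {"api": "move_arm", "payload": {
  "series": [
    [0.5,0,2,0,0],
    [0,0,4.5,0,0],
    [0,0,7,1,0],
    [0,0,7.7,3,0],
    [0,0,7.7,6,0],
    [0,0,7.7,8,0],
    [0,0,7.7,9.3,0],
    [0,0,7.7,9.3,0],
    [0,0,7.7,9.3,0]
  ]
}}

```text
clock: 20.22
eef_pos: [568.0, 155.0, 184.0]
tcp_rot: [[0.234, 0.972, 0.007], [0.972, -0.234, 0.0], [0.002, 0.006, -1.0]]
wrist_force: [-0.1, -1.0, -0.1]
gripper_width: 0.001
```

```bash
python3 look.py 18;python3 - <<'E'
from h import *
s=read_camera('side');cv2.imwrite('pics/s18.png',cv2.resize(s['pixels'][145:275,245:375],None,fx=4.5,fy=4.5,interpolation=cv2.INTER_CUBIC))
E
```

```text
20.2167 [568. 155. 184.] [-0.1 -1.  -0.1] 0.0008019975596307364
```

View pics/w18.png

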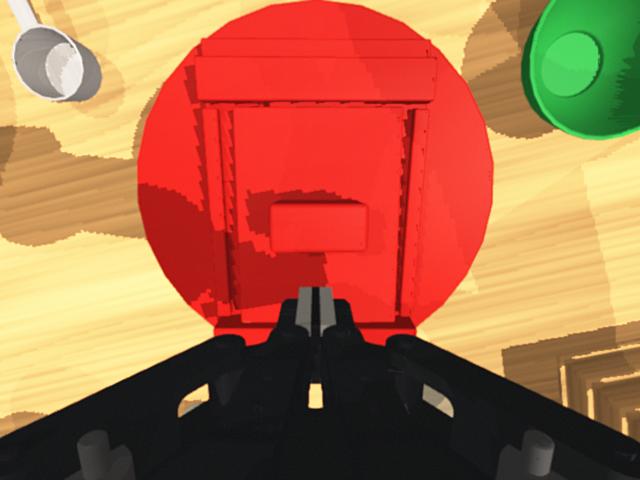

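View pics/s18.png

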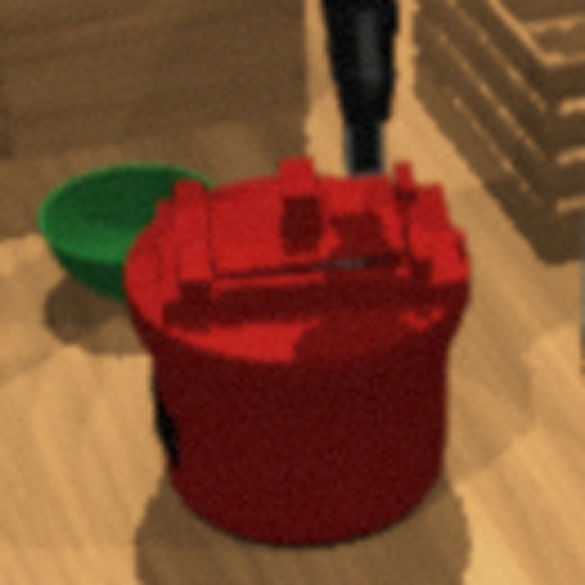

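>>> {"api": "move_arm", "payload": {
  "series": [
    [0,0,0,0.7,0],
    [0,0,0,1.3,0],
    [0,0,0,1.7,0],
    [0,0,0,1.7,0]
  ]
}}

```text
clock: 20.7
eef_pos: [569.3, 155.6, 169.1]
tcp_rot: [[0.234, 0.972, 0.011], [0.972, -0.234, 0.002], [0.004, 0.01, -1.0]]
wrist_force: [-0.2, 0.2, -0.5]
gripper_width: 0.001
```

>>> {"api": "move_arm", "payload": {
  "series": [
    [0,0,0,0.15,0],
    [0,0,0,0.3,0],
    [0,0,0,0.3,0]
  ]
}}

```text
clock: 20.95
eef_pos: [569.1, 155.6, 165.8]
tcp_rot: [[0.234, 0.972, 0.011], [0.972, -0.234, 0.002], [0.004, 0.01, -1.0]]
wrist_force: [0.4, 0.7, -0.2]
gripper_width: -0.003
```

>>> {"api": "move_arm", "payload": {
  "series": [
    [0,0,0,0.15,0],
    [0,0,0,0.3,0],
    [0,0,0,0.3,0]
  ]
}}

```text
clock: 21.2
eef_pos: [569.0, 155.6, 162.5]
tcp_rot: [[0.234, 0.972, 0.01], [0.972, -0.234, 0.001], [0.004, 0.01, -1.0]]
wrist_force: [-0.4, 0.0, 0.1]
gripper_width: 0.001
```

>>> {"api": "move_arm", "payload": {
  "series": [
    [0,0,0,0.1,0],
    [0,0,0,0.2,0],
    [0,0,0,0.2,0]
  ]
}}

```text
clock: 21.45
eef_pos: [569.0, 155.5, 160.3]
tcp_rot: [[0.234, 0.972, 0.01], [0.972, -0.234, 0.001], [0.004, 0.01, -1.0]]
wrist_force: [-0.1, -0.2, 0.2]
gripper_width: 0.004
```

>>> {"api": "move_arm", "payload": {
  "series": [
    [0,0,0,0.1,0],
    [0,0,0,0.15,0],
    [0,0,0,0.15,0]
  ]
}}

```text
clock: 21.7
eef_pos: [569.2, 155.6, 159.2]
tcp_rot: [[0.234, 0.972, 0.011], [0.972, -0.234, 0.002], [0.004, 0.01, -1.0]]
wrist_force: [-0.3, 0.4, 3.1]
gripper_width: 0.002
```

>>> {"api": "move_arm", "payload": {
  "series": [
    [0,0,0,0.1,0],
    [0,0,0,0.15,0],
    [0,0,0,0.15,0]
  ]
}}

```text
clock: 21.95
eef_pos: [569.4, 155.7, 158.1]
tcp_rot: [[0.234, 0.972, 0.012], [0.972, -0.234, 0.002], [0.005, 0.011, -1.0]]
wrist_force: [-0.6, 0.2, 4.0]
gripper_width: -0.001
```

>>> {"api": "move_arm", "payload": {
  "series": [
    [0,0,0,0.1,0],
    [0,0,0,0.2,0],
    [0,0,0,0.2,0]
  ]
}}

```text
clock: 22.2
eef_pos: [569.4, 155.7, 155.8]
tcp_rot: [[0.234, 0.972, 0.012], [0.972, -0.234, 0.002], [0.004, 0.011, -1.0]]
wrist_force: [0.3, -0.4, 0.4]
gripper_width: 0.001
```

>>> {"api": "move_arm", "payload": {
  "series": [
    [0,0,0,0.1,0],
    [0,0,0,0.2,0],
    [0,0,0,0.2,0]
  ]
}}

```text
clock: 22.45
eef_pos: [569.1, 155.6, 153.1]
tcp_rot: [[0.234, 0.972, 0.01], [0.972, -0.234, 0.002], [0.004, 0.01, -1.0]]
wrist_force: [-0.2, 0.7, 0.1]
gripper_width: 0.001
```

>>> {"api": "move_arm", "payload": {
  "series": [
    [0,0,0,0.1,0],
    [0,0,0,0.2,0],
    [0,0,0,0.2,0]
  ]
}}

```text
clock: 22.7
eef_pos: [569.0, 155.5, 151.2]
tcp_rot: [[0.234, 0.972, 0.01], [0.972, -0.234, 0.001], [0.004, 0.01, -1.0]]
wrist_force: [-1.0, -0.8, 3.7]
gripper_width: -0.003
```

>>> {"api": "move_arm", "payload": {
  "series": [
    [0,0,0,0.1,0],
    [0,0,0,0.15,0],
    [0,0,0,0.15,0]
  ]
}}

```text
clock: 22.95
eef_pos: [569.0, 155.6, 151.1]
tcp_rot: [[0.234, 0.972, 0.011], [0.972, -0.234, 0.002], [0.004, 0.011, -1.0]]
wrist_force: [-3.9, -0.8, 8.9]
gripper_width: -0.007
```

>>> {"api": "move_arm", "payload": {
  "series": [
    [0,0,0,-0.5,0],
    [0,0,0,-2,0],
    [0,0,0,-5,0],
    [0,0,-1.5,-8,0],
    [0,0,-4,-11,0],
    [0.5,0,-7.5,-13,0],
    [1,0,-9,-13.5,0],
    [1,0,-9,-13.5,0],
    [1,0,-9,-13.5,0]
  ]
}}

```text
clock: 23.7
eef_pos: [480.0, 176.6, 285.3]
tcp_rot: [[0.233, 0.972, 0.013], [0.973, -0.233, 0.002], [0.005, 0.012, -1.0]]
wrist_force: [0.3, 0.6, 0.1]
gripper_width: 0.566
```

```bash
python3 look.py 19;python3 - <<'E'
from h import *
s=read_camera('side');A=cv2.resize(s['pixels'][165:245,260:360],None,fx=5,fy=5,interpolation=cv2.INTER_CUBIC);cv2.imwrite('pics/s19.png',A)
import pickle
st,c=pickle.load(open('w19.pkl','rb'))
cv2.imwrite('pics/w19d.png',cv2.resize(c['pixels'][140:390,190:440],None,fx=2.4,fy=2.4,interpolation=cv2.INTER_CUBIC))
E
```

```text
23.7 [480.  176.6 285.3] [0.3 0.6 0.1] 0.5660457213426022
```

View pics/w19d.png

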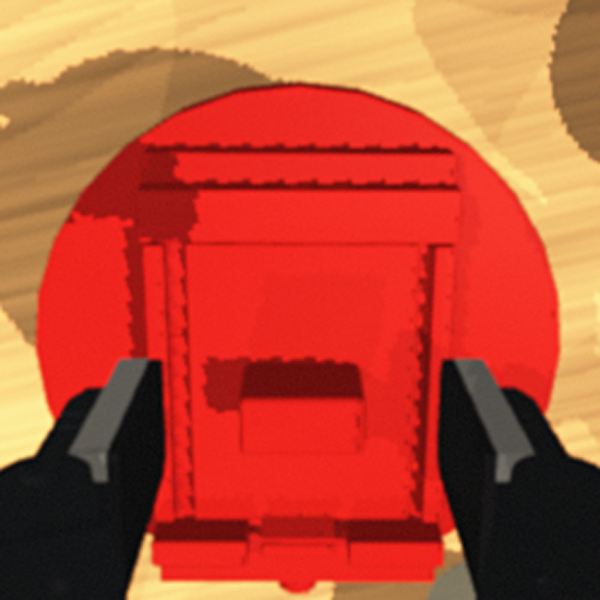

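View pics/s19.png

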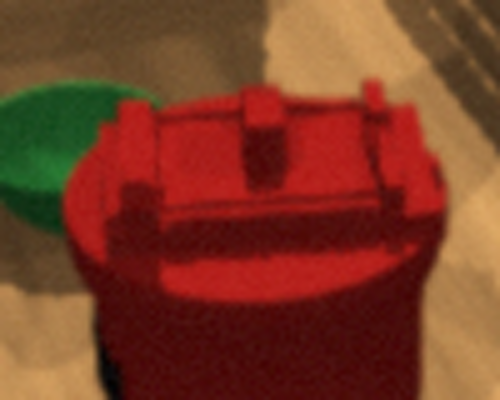

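The cover lies flat. The plate meets the bridge (row 242 of the crop), the catch nose overlaps its rear edge at (298,525), and the robot is clear of everything.

```bash
python3 - <<'E'
from station import order
print(order.sign_off())
E
```

```text
the job is handed in; nothing more can be done
None
```

The cover is on the popper. Its lip is hooked in the front slot and its rear edge is under the catch. I handed the job in at about 24 s of the 72 s allowed; no verdict is reported.

- **What I did:**
  - I gripped the rightmost cover by its knob and pressed its tail lightly on the bridge of the left popper, so that it turned nose-down by about 12.5° in the grip.
  - I felt the seat with the lip, then slid the lip into the slot until it stopped. A second push stopped at the same place, at about 7 N.
  - I pivoted the cover down, let go, and pressed its rear with the closed fingertips until it snapped in. The wrist force rose to 4 N, fell to zero, then the fingers met the seated plate.
- **Last checks:** The wrist and side pictures show the cover flat, with the plate against the bridge and the catch nose over its rear edge. The gripper was open and well clear. The wrist force never read above about 14 N. No contact with a bystander was felt or seen, but I did not measure their positions again at the end.
- **What failed or disagreed:**
  - My first grip closed above the knob. In the pictures the fingertips stand about 12 to 17 mm behind the TCP, not 17 mm ahead of it, so I corrected the height from the images.
  - The seat height came out at about 158 mm from the pictures and the bridge contact, but about 156 mm from the lip's first touch. The difference is probably an error of 1 to 2° in my tilt estimate.

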